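# Load the blackout lamp's battery cradle and bolt it

### The arm

A 7-joint arm with a two-finger parallel gripper is mounted at the origin on the work surface. World frame = base frame: x ahead of the robot, y to its left, z up, the work surface at z = 0. Lengths are in m, angles in rad, forces in N, time in s.
With the tool pointing down it reaches from about 0.425 to 0.875 m from the base axis. Payload 4.7 kg.
Tool frame: the origin (TCP) lies midway between the tips of the shut fingers; the grasp point (between the pads) lies 19 mm behind it (ctrl.grip_depth is the distance from the TCP to the grasp point, in m); z points along the fingers, y is the direction in which the jaws open and shut (so a half turn about z gives the same grasp; the last joint's range is limited). The gripper opens to 87 mm and grips with 3 to 60 N. Pads are 19 mm wide; open, the fingers measure 117 mm over their backs; the gripper's body (75 mm by 190 mm) begins 51 mm behind the grasp point.
Start: joints at [-1.241, 0.321, -0.07, 1.45, 0.023, 1.371, -0.057], TCP at [0.202, 0.618, 0.192] pointing down, gripper open.
Joint ranges: [-2.86, 2.86], [-0.3, 2.09], [-1.38, 1.24], [0.06, 2.45], [-1.56, 4.7], [0.09, 2.05], [-2.69, 2.69]. Speed limits (rad/s): [2.57, 2.57, 3.14, 3.14, 3.14, 3.14, 3.14].

### API

Orientations are given as a rotation vector (axis times angle).
In Python, from bench import ctrl gives the robot as it stands. The module is installed in compiled form; this text tells all that it offers.
- The arm moves only by the shell command python3 -m inch 'ROWS' [FORCE]. ROWS is JSON, a list of rows, each a list of 5 numbers: the opening, from -1 (shut) to 1 (fully open), so that 0 is half open, then the shift along the tool's x, y, z in mm, then the turn about the tool's z in rad. In form: [[fingers, tx, ty, tz, twist], ...]. A call has 1 to 5 rows; each row shifts and turns the pose as measured when the row begins, along the tool's axes as they then stand; what a row does not reach is not made up. A row lasts 1/8 s, in which the tool goes at most 62.5 mm and 10.7 degrees, less where a joint would pass 70% of its speed; a pose out of reach is approached as far as the arm can. A call is refused whole if a number of a shift passes 62.5 or a number of a turn 0.188, either way. A call with a gripper value outside its range is refused whole. The fingers move at their own pace and stop on an object; FORCE is the grip in N (left out, the last holds). Time passes only in rows, so rows that do not move let the fingers close. It gives the time, the measured TCP pose, the force and the opening at its end, in the units of the state.
- ctrl.get_state(): the state, without advancing time (a new reading comes with each control period).
- ctrl.get_image(name): name is "scene" or "top" or "wrist"; returns a dict with "color" (420x560x3 uint8, red, green, blue), "range_z" (420x560 float32, m along the optical axis (not along the pixel's ray), 0 where there is no reading), "K" (3x3 intrinsics, pixels), "distortion" ([k1, k2, p1, p2, k3] as OpenCV has them; the pictures are not rectified), "R" (3x3) and "t" (3): a world point X has camera coordinates R X + t. Camera axes: x right, y down, z forward; pixel columns grow to the right and rows downward; lengths in m; the calibration is good to about 2 mm. A picture is of the moment at which its call begins.
- ctrl.close_job(): hands the job in, once; it reports no verdict.
The state is a dict: "time": time; "joint_positions": joint angles; "qd": joint speeds; "joint_torque": joint torques, N m; "position": TCP position; "tool_rot": TCP orientation; "ft_force": force on the tool from outside, world axes, zero at the start; "torque": the same for the moment, N m; "grip_width": opening from 0.0 (shut) to 1.0 (fully open).
Only numpy, scipy, OpenCV 4.12 (cv2) and the standard library are available. Lean on these libraries where they do the work, as an engineer would, in place of code of your own. Each camera call takes 0.05 s, during which the arm holds its last target. There are 200 camera calls.

### The job

Get the shop's blackout lamp ready: slide the milk pan, without lifting it, from the red ring to the white ring of the warming plate, draw the red-knobbed locking bolt fully out, and load every torch cell on the counter into a bay of the blue cradle (any bay), button end at the orange lip: press its flat end against the sprung brass plate, bring the other end down past the lip and let the spring push it home. Then slide the bolt back over the cells, fully home in its keeper, and last slide the pan back to the middle of the red ring, again without lifting. Leave the tin, bottle and bowl standing where they are.

Things in the scene. Friction and masses are not known exactly. Their poses are not given: they have to be found in the camera images.
- cradle: Battery cradle, fixed to the counter, elsewhere and a little turned in each run: blue base plate 10 mm thick, 145 mm in x, 270 mm in y. Origin at the underside under bay1; x points from the lip end to the spring end (roughly away from the robot), y across the three bays, z up. Behind the brass plates, from x = 62 mm, stands the spring housing, 56 mm high, with lamp domes to 78 mm.
- bay0 (a point): Centre of a cell fully seated in bay 0, at y = -60 mm in the cradle's frame, 36 mm above the counter; axes as the cradle's. The cell lies along x in black V blocks (at x = -22..-14 and 25..30 mm, up to 24 mm to each side, top 5 mm below the cell's axis); between them the sides are free for fingers, down to the base plate 26 mm below the axis.
- bay1 (a point): The same for bay 1 (y = 0). A bay can be loaded level: hold the cell about 43 mm above its seated place and 8 mm to -x, push the plate back until the cell is 10 mm to +x of its seated place, go straight down, let go: the spring pushes it home to -x against the end wall.
- bay2 (a point): The same for bay 2 (y = +60 mm).
- lip1 (a point): Middle of the free edge of bay 1's orange retaining lip, on its underside; bays 0 and 2 have the same. The lip, 24 mm wide, reaches from the fixed end wall (inner face at x = -31 mm of the bay) over the cell to x = -23.5 mm; underside 19 mm, top 23 mm above the seated cell's axis. A cell must be pushed at least 7.5 mm to +x of its seated place to pass down by it.
- spring0 (a joint): How far bay 0's sprung plate is pressed back to +x, m: 0 free, about 0.005 with a cell seated, at most 0.022. The plate is brass, upright, 20 mm wide, its face at x = 26 mm of the bay when free, top edge 46 mm above the seated cell's axis, on a coil spring: 3.6 N to start it, plus 0.4 N per mm.
- spring1 (a joint): The same for bay 1.
- spring2 (a joint): The same for bay 2.
- bolt (a joint): Locking bolt, m: a steel rod 8 mm thick along the cradle's y at x = -17 mm, axis 60 mm above the counter, 3 mm clear above seated cells. 0 = home, tip in the keeper beyond bay 2; grows as it is drawn to the cradle's -y, to 0.20 = fully drawn, clear of all bays. Starts at 0 to 0.05, barring the bays. The pan on the red ring bars its way. Slides with 2.5 N, stays where left. A cell not down under its lip blocks it.
- bolt_knob (a point): Grip point on the bolt's upright red knob: a cylinder 14 mm in diameter at the rod's outer (-y) end, top 98 mm above the counter; this point is on its axis, 85 mm above the counter, at (-17, -175 - drawn) mm in the cradle's frame, and moves with the bolt. The nearest guide of the rod, 68 mm high, ends 37 mm from the knob's axis when the bolt is home.
- plate: Warming plate: flat black slab 6 mm thick, 270 mm in x by 215 mm in y, fixed on the counter to the -y side of the cradle and turned with it; origin at its underside, in the middle. Two rings 112 mm across are painted on it, red and white.
- front_mark (a point): Middle of the red ring, on the slab's top (6 mm above the counter); the pan starts here.
- rear_mark (a point): Middle of the white ring, on the slab's top; clear of the bolt's way.
- pan: White enamel milk pan with its lid fixed on: 100 mm in diameter, 60 mm high to the lid's top, about 0.6 kg; on the middle of the lid an upright dark wooden knob, 24 mm in diameter and 34 mm tall (94 mm above the pan's underside). Origin at the centre of its underside. A small blue lug sticks out 15 mm at its side (look only). It slides on the plate with about 2.5 N.
- cell0: Torch cell (D size): yellow cylinder, copper-coloured band at the button end, 34 mm in diameter, 62 mm long over the button, about 140 g, lying on the counter; it can roll. May be absent. Origin at its centre, on the axis; its x axis runs from the button end (-x) to the flat end (+x), the others turn as it rolls. At the start the button end faces the robot within 35 degrees.
- cell0_button (a point): Tip of the button of cell0, 31 mm from its centre.
- cell1: Another such torch cell; may be absent.
- cell1_button (a point): Tip of the button of cell1, 31 mm from its centre.
- cell2: Another such torch cell; may be absent.
- cell2_button (a point): Tip of the button of cell2, 31 mm from its centre.
- milk_tin: Yellow milk-powder tin with a paper band and blue lid, 100 mm in diameter, 105 mm high, a bystander: leave it where it stands. Origin at the centre of its underside.
- syrup: Amber syrup bottle with a red cap, 56 mm in diameter, 140 mm high, a bystander: leave it where it stands. Origin at the centre of its underside.
- coin_bowl: Blue ceramic coin bowl, 110 mm across, 40 mm high, a bystander: leave it where it stands. Origin at the centre of its underside.
Mind the look-alikes: they are no part of the job. What is shaped like the pan but turquoise is not meant.

How it is judged:
On the way, in this order (a step that is already met when the one before it is completed fails the run):
1. the pan stands on the white ring, within 15 mm of its middle (distance between pan and rear_mark below 0.015 m), for 0.2 s.
2. the bolt is drawn out of the way, at least 180 mm (value of joint bolt above 0.18 m), for 0.2 s.
3. every cell present is seated in a bay, button end under the lip (((distance between cell0 and bay0 below 0.006 m and x of cell0_button in the frame of bay0 below -0.02 m) or (distance between cell0 and bay1 below 0.006 m and x of cell0_button in the frame of bay1 below -0.02 m) or (distance between cell0 and bay2 below 0.006 m and x of cell0_button in the frame of bay2 below -0.02 m)) and angle between the x axis of each of cell0, cell1, cell2 and the x axis of cradle, either way round below 0.12 rad and ((distance between cell1 and bay0 below 0.006 m and x of cell1_button in the frame of bay0 below -0.02 m) or (distance between cell1 and bay1 below 0.006 m and x of cell1_button in the frame of bay1 below -0.02 m) or (distance between cell1 and bay2 below 0.006 m and x of cell1_button in the frame of bay2 below -0.02 m)) and ((distance between cell2 and bay0 below 0.006 m and x of cell2_button in the frame of bay0 below -0.02 m) or (distance between cell2 and bay1 below 0.006 m and x of cell2_button in the frame of bay1 below -0.02 m) or (distance between cell2 and bay2 below 0.006 m and x of cell2_button in the frame of bay2 below -0.02 m))), for 0.3 s.
4. the bolt is fully home in its keeper (value of joint bolt below 0.008 m), for 0.2 s.
5. the pan is back on the red ring, within 15 mm of its middle (distance between pan and front_mark below 0.015 m), for 0.2 s.
At the end, for the whole second after the job is handed in: Every cell present lies seated in a bay: its centre within 6 mm of that bay's seated point, along the bay within 0.12 rad, button end at the lip, at rest; and the bolt is home to within 8 mm; and the pan stands at rest within 15 mm of the middle of the red ring (all of step 3 and distance between pan and front_mark below 0.015 m and linear speed of each of pan, cell0, cell1, cell2 below 0.02 m/s and value of joint bolt below 0.008 m); the robot touches nothing.
It fails at once if the pan is lifted off the plate (8 mm) or tipped (z of pan in the frame of plate above 0.014 m or angle between pan's own z axis and vertical above 0.25 rad).
It fails at once if the milk tin is shifted by more than 40 mm or tipped over (distance of milk_tin from where it was at the start of the episode above 0.04 m or angle between milk_tin's own z axis and vertical above 0.5 rad).
It fails at once if the syrup bottle is shifted by more than 40 mm or tipped over (distance of syrup from where it was at the start of the episode above 0.04 m or angle between syrup's own z axis and vertical above 0.5 rad).
It fails at once if the coin bowl is shifted by more than 40 mm or tipped over (distance of coin_bowl from where it was at the start of the episode above 0.04 m or angle between coin_bowl's own z axis and vertical above 0.5 rad).
Of cell0, cell1, cell2 only 2 to 3 are there at a start; the rules pass over those that are not, and their reading is None.
At some moment in a run one of pan may be knocked a few centimetres aside while the robot is not near it.
Once in a run the grip may slacken for a moment while it holds something.
It also fails if it takes over 210 s, if anything falls off the work surface, if the arm or the gripper's body presses on something with over 40 N, if the wrist force passes 120 N, or if a joint passes its speed limit or range.

## Working session

There is one attempt and no reset: what is moved stays moved. The work goes in short steps, Python scripts to look and compute and a shell command to move; the robot and the scene stay as the last step left them, time stands still between calls to the robot, and variables do not carry over. Pictures are saved under pics/ and viewed, about 12 in all and at most 16, crops included, and the job is handed in when it is done.

```bash
mkdir -p pics; ls
cat > h.py <<'E'
import numpy as np, cv2, sys
from bench import ctrl
from scipy.spatial.transform import Rotation as Ro
def save(name,fn):
    im=ctrl.get_image(name); cv2.imwrite('pics/'+fn+'.png',im['color'][:,:,::-1]); np.savez('pics/'+fn,**im); return im
def load(fn): return dict(np.load('pics/'+fn+'.npz'))
def px2w(im,u,v,z=None):
    """pixel to world; on plane z if given, else by range"""
    p=cv2.undistortPoints(np.array([[[u,v]]],float),im['K'],im['distortion'])[0,0]
    d=np.array([p[0],p[1],1.]); R,t=im['R'],im['t']
    o=-R.T@t; w=R.T@d
    if z is None: s=im['range_z'][int(round(v)),int(round(u))]
    else: s=(z-o[2])/w[2]
    return o+s*w
def w2px(im,X):
    return cv2.projectPoints(np.atleast_2d(np.array(X,float)),cv2.Rodrigues(im['R'])[0],im['t'],im['K'],im['distortion'])[0][:,0]
def st():
    s=ctrl.get_state(); R=Ro.from_rotvec(s['tool_rot']).as_matrix()
    print('t',round(s['time'],2),'p',np.round(s['position'],4),'x',np.round(R[:,0],3),'y',np.round(R[:,1],3),'z',np.round(R[:,2],3),'F',np.round(s['ft_force'],1),'g',round(s['grip_width'],3),'q7',round(s['joint_positions'][6],2))
    return s,R
def to(X,yaw_dir=None):
    """tool-frame shift mm from TCP to X; twist so tool y along yaw_dir"""
    s,R=st(); d=R.T@(np.array(X)-s['position'])*1000
    print('shift mm',np.round(d,1),end=' ')
    if yaw_dir is not None:
        y=R.T@np.append(yaw_dir,0)[:3]; a=np.arctan2(-y[0],y[1]); a=(a+np.pi/2)%np.pi-np.pi/2; print('twist',round(a,3),end='')
    print()
E
python3 - <<'E'
from h import *
save('top','top0');save('scene','scene0');st()
a=cv2.imread('pics/top0.png')
cv2.imwrite('pics/top0b.png',cv2.resize(a,(800,600),interpolation=cv2.INTER_CUBIC))
E
```

```text
pics
t 0.1 p [0.2018 0.6173 0.1907] x [-0.951  0.311 -0.   ] y [ 0.311  0.951 -0.002] z [-0.    -0.002 -1.   ] F [-0.6 -0.1 -0.1] g 1.001 q7 -0.06
```

View pics/top0b.png

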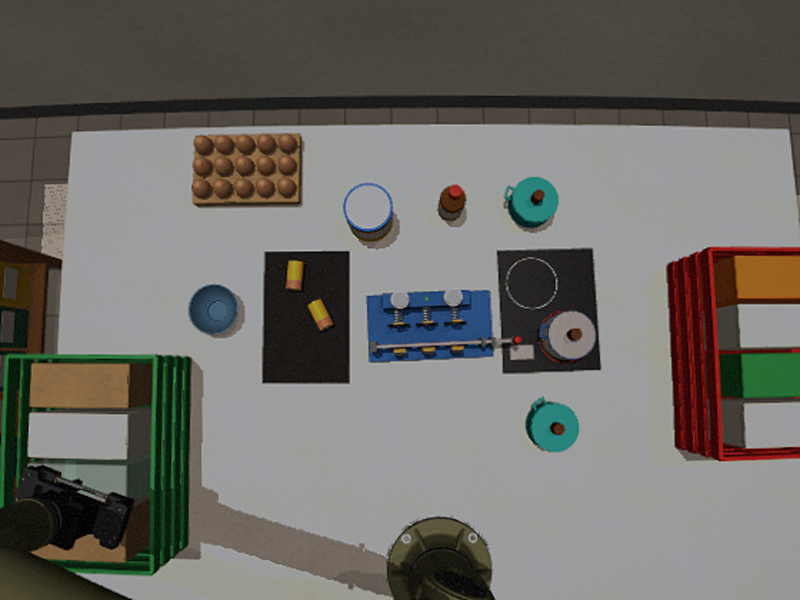

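View pics/scene0.png

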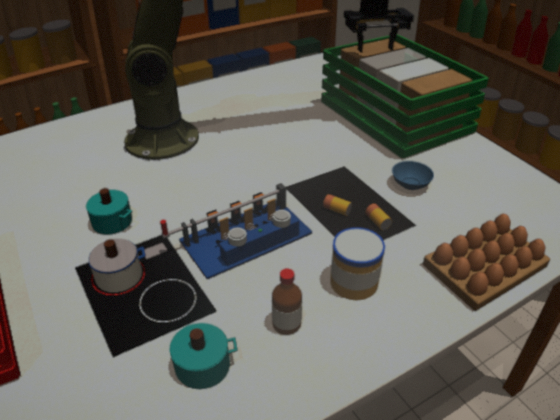

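The top picture shows two cells at about (295,275) and (320,314), the cradle around (430,325), the bolt knob at (517,341) and the pan knob at (575,335). The white ring is centred at (531,283). I'll enlarge a crop of these.

Run:
```python
from h import *
im=load('top0')
a=im['color'][165:275,175:430,::-1]
cv2.imwrite('pics/crop0.png',cv2.resize(a,None,fx=3.1,fy=3.1,interpolation=cv2.INTER_CUBIC))
f=560/800
for n,u,v,z in [('pl',367,297,.01),('pl',490,290,.01),('pl',494,357,.01),('pl',370,361,.01),('knob',517,341,.098),('panknob',575,335,.1),('white',531,283,.006),('pc',498,250,.006),('pc',592,249,.006),('pc',601,370,.006),('pc',504,373,.006),('c',295,275,.034),('c',320,314,.034),('tin',368,207,.105),('syrup',456,191,.14),('teal',553,427,.08),('tealrear',532,202,.08)]:
    print(n,np.round(px2w(im,u*f,v*f,z),3),np.round(px2w(im,u*f,v*f),3))
```

```text
pl [0.58 0.15 0.01] [0.58  0.15  0.008]
pl [ 0.593 -0.118  0.01 ] [ 0.595 -0.12  -0.004]
pl [ 0.448 -0.123  0.01 ] [ 0.448 -0.125 -0.   ]
pl [0.441 0.143 0.01 ] [0.441 0.143 0.011]
knob [ 0.478 -0.156  0.098] [ 0.478 -0.156  0.099]
panknob [ 0.489 -0.274  0.1  ] [ 0.489 -0.276  0.095]
white [ 0.609 -0.209  0.006] [ 0.609 -0.209  0.006]
pc [ 0.683 -0.139  0.006] [ 0.684 -0.14   0.   ]
pc [ 0.684 -0.349  0.006] [ 0.685 -0.35   0.002]
pc [ 0.417 -0.358  0.006] [ 0.417 -0.36  -0.001]
pc [ 0.413 -0.145  0.006] [ 0.413 -0.146  0.004]
c [0.625 0.303 0.034] [0.625 0.303 0.034]
c [0.541 0.249 0.034] [0.541 0.248 0.035]
tin [0.754 0.142 0.105] [0.753 0.142 0.108]
syrup [ 0.776 -0.035  0.14 ] [ 0.775 -0.035  0.141]
teal [ 0.304 -0.229  0.08 ] [ 0.305 -0.227  0.087]
tealrear [ 0.77  -0.201  0.08 ] [ 0.773 -0.203  0.069]
```

View pics/crop0.png

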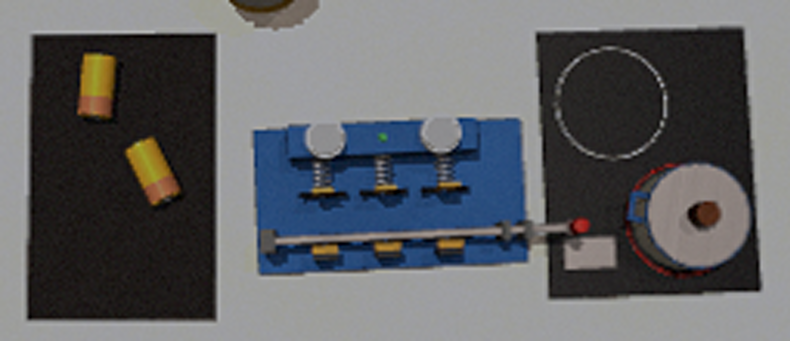

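The crop shows both cells with their copper band towards the robot. The baseplate corners are about (253,130), (522,119), (527,260) and (259,275), the white ring centre is (611,103) and the red ring is around (684,221).

```bash
cat > fit0.py <<'E'
from h import *
from scipy.optimize import least_squares
im=load('top0')
c=lambda u,v:(175+u/3.1-.3,165+v/3.1-.3)
# cradle features: (x,y,z) model -> crop px ; None x0 for plate edge offset param
F=[(('a',.135),.01,253,130),(('a',-.135),.01,522,119),(('b',-.135),.01,527,260),(('b',.135),.01,259,275)]
G=[((-.0235,.06,.059),324,244),((-.0235,0,.059),387,240),((-.0235,-.06,.059),450,236),((.026,.06,.082),320,189),((.026,0,.082),384,187),((.026,-.06,.082),449,184)]
def model(p):
    x0,y0,th,a=p; R=Ro.from_euler('z',th).as_matrix()
    r=[]
    for (k,y),z,u,v in F: r.append((R@[a if k=='a' else a-.145,y,z]+[x0,y0,0],u,v))
    for X,u,v in G: r.append((R@X+[x0,y0,0],u,v))
    return r
def res(p):
    m=model(p); return (w2px(im,[i[0] for i in m])-np.array([c(i[1],i[2]) for i in m])).ravel()
s=least_squares(res,[.5,.01,.04,.08],loss='soft_l1'); print(s.x,np.round(s.fun.reshape(-1,2),1))
R=Ro.from_euler('z',s.x[2]).as_matrix(); o=np.append(s.x[:2],0)
k=px2w(im,*c(581,226),.098); print('knob',k,'cradle frame',R.T@(k-o))
for n,u,v,z in [('white',611,103,.006),('red',684,221,.006),('panknob',706,213,.1)]: print(n,px2w(im,*c(u,v),z),R.T@(px2w(im,*c(u,v),z)-o))
P=[px2w(im,*c(u,v),.006) for u,v in [(537,31),(744,28),(761,289),(549,298)]]; print('platec',np.mean(P,0),R.T@(np.mean(P,0)-o))
E
python3 fit0.py; python3 -c "
from h import *
to([.5,.25,.25],[0,1,0])"
```

```text
[0.49444748 0.02037294 0.03909675 0.09472376] [[-2.4 -0.1]
 [-2.4 -0.4]
 [-1.2  0.8]
 [-2.5 -0. ]
 [ 0.6 -0.3]
 [ 0.5  0. ]
 [ 0.5  0.4]
 [ 1.1  0.1]
 [ 1.  -0.2]
 [ 0.6 -0.1]]
knob [ 0.48122814 -0.15712618  0.098     ] cradle frame [-0.0201471  -0.17684677  0.098     ]
white [ 0.6093452  -0.20976336  0.006     ] [ 0.10581463 -0.23445142  0.006     ]
red [ 0.48946868 -0.28006478  0.006     ] [-0.01671814 -0.30001352  0.006     ]
panknob [ 0.49218151 -0.27417283  0.1       ] [-0.01377708 -0.29423212  0.1       ]
platec [ 0.55114696 -0.24611391  0.006     ] [ 0.04624004 -0.2684994   0.006     ]
t 0.1 p [0.2018 0.6173 0.1907] x [-0.951  0.311 -0.   ] y [ 0.311  0.951 -0.002] z [-0.    -0.002 -1.   ] F [-0.6 -0.1 -0.1] g 1.001 q7 -0.06
shift mm [-397.6 -256.6  -58.8] twist -0.316
```

```bash
python3 -m inch '[[1,0,0,-30,-0.158],[1,0,0,-30,-0.158],[1,-43,-52,0,0],[1,-43,-52,0,0],[1,-43,-52,0,0]]' && python3 -m inch '[[1,-43,-52,0,0],[1,-43,-52,0,0],[1,-43,-52,0,0],[1,-43,-52,0,0],[1,0,-59,0,0]]' && python3 -m inch '[[1,0,-59,0,0],[1,0,-59,0,0],[1,0,-59,0,0],[1,0,-59,0,0],[1,0,-59,0,0]]'
python3 -c "
from h import *
to([.491,-.277,.25],[0,1,0])"
```

```text
time: 0.72
position: [0.3225, 0.4711, 0.2484]
tool_rot: [0.037, -3.137, 0.01]
ft_force: [0.4, 1.4, 0.0]
grip_width: 1.003
time: 1.35
position: [0.488, 0.2197, 0.247]
tool_rot: [0.035, -3.135, 0.013]
ft_force: [0.5, -0.3, -0.5]
grip_width: 1.003
time: 1.98
position: [0.4927, -0.0855, 0.2478]
tool_rot: [0.034, -3.134, 0.013]
ft_force: [0.5, -0.2, -0.9]
grip_width: 0.998
t 1.98 p [ 0.4927 -0.0855  0.2478] x [-1.    -0.022  0.008] y [-0.022  1.    -0.008] z [-0.007 -0.009 -1.   ] F [ 0.5 -0.2 -0.9] g 0.998 q7 1.69
shift mm [   5.9 -191.4   -0.6] twist 0.022
```

```bash
python3 -m inch '[[1,1,-40,-50,0.02],[1,1,-40,-40,0],[1,0,0,0,0]]'
python3 - <<'E'
from h import *
st(); im=save('wrist','w1'); 
cv2.imwrite('pics/w1b.png',cv2.resize(im['color'][:,:,::-1],(800,600),interpolation=cv2.INTER_CUBIC))
E
```

```text
time: 2.35
position: [0.489, -0.1722, 0.3375]
tool_rot: [-0.016, -3.131, 0.016]
ft_force: [-0.5, -0.3, -0.8]
grip_width: 1.002
t 2.35 p [ 0.489  -0.1722  0.3375] x [-1.    0.01  0.01] y [ 0.01  1.   -0.01] z [-0.011 -0.01  -1.   ] F [-0.5 -0.3 -0.8] g 1.002 q7 1.84
```

View pics/w1b.png

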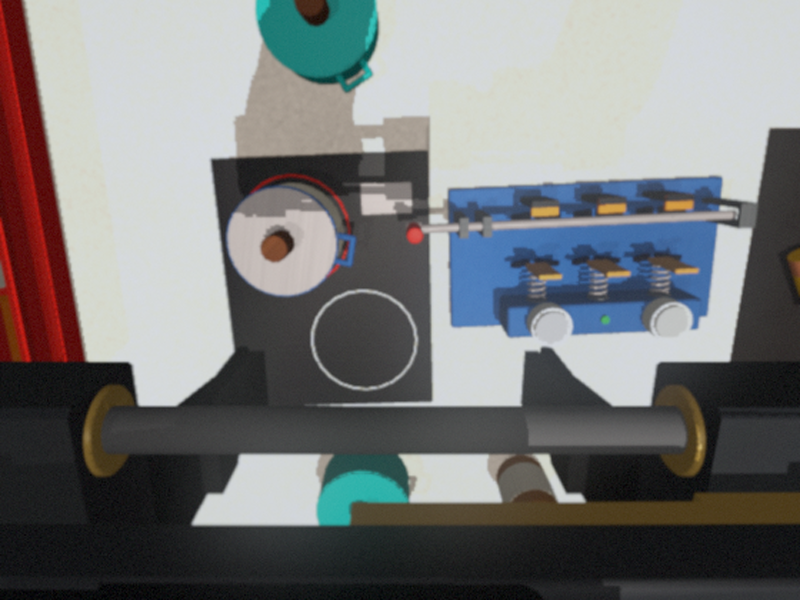

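The wrist view shows the whole cradle and plate. The pan knob top is at (273,248), the red bolt knob at (415,234) and the white ring centre at (364,340). The plate corners are (213,159), (429,151) and (432,401), and the lip edges are at (545,216), (611,212) and (679,209).

Run:
```python
from h import *
from scipy.optimize import least_squares
im=load('w1'); c=lambda u,v:(u*.7-.15,v*.7-.15)
G=[((-.0235,.06,.059),679,210),((-.0235,0,.059),612,213.5),((-.0235,-.06,.059),545,217),((.026,.06,.082),680,269),((.026,0,.082),611,272),((.026,-.06,.082),544,276)]
F=[(('b',.135),.01,721,177),(('b',-.135),.01,449,188),(('a',-.135),.01,451,328)]
def mod(p):
    x0,y0,th,a=p;R=Ro.from_euler('z',th).as_matrix();o=np.array([x0,y0,0])
    return [(R@X+o,u,v) for X,u,v in G]+[(R@[a if k=='a' else a-.145,y,z]+o,u,v) for (k,y),z,u,v in F]
def res(p):
    m=mod(p); return (w2px(im,[i[0] for i in m])-np.array([c(*i[1:]) for i in m])).ravel()
s=least_squares(res,[.494,.02,.04,.09]); print(s.x,np.round(s.fun.reshape(-1,2),1))
R=Ro.from_euler('z',s.x[2]).as_matrix(); o=np.append(s.x[:2],0)
P=[('white',364,340,.006),('panknob',273,248,.1),('panlid',283,240,.066),('boltknob',415,234,.098),('p',213,159,.006),('p',429,151,.006),('p',432,401,.006)]
for n,u,v,z in P: X=px2w(im,*c(u,v),z); print(n,np.round(X,4),np.round(R.T@(X-o),4),px2w(im,*c(u,v))[2])
A,B,C=[px2w(im,*c(u,v),.006) for _,u,v,_ in P[-3:]]
print('plate c',(A+C)/2, R.T@((A+C)/2-o), np.linalg.norm(A-B),np.linalg.norm(B-C))
```

```text
[0.49483727 0.01819657 0.03090945 0.09752267] [[-3.6  0.5]
 [-3.5 -0.2]
 [-3.4 -0.9]
 [ 1.   0.7]
 [ 1.5  0.3]
 [ 0.7 -0.8]
 [ 4.8  0.5]
 [ 1.7  0.2]
 [ 1.3 -0.1]]
white [ 0.6111 -0.2084  0.006 ] [ 0.1092 -0.23    0.006 ] 0.007277088946127996
panknob [ 0.4937 -0.276   0.1   ] [-0.0102 -0.2941  0.1   ] 0.09967951475689091
panlid [ 0.4926 -0.2749  0.066 ] [-0.0113 -0.2929  0.066 ] 0.10002875287849272
boltknob [ 0.4831 -0.1565  0.098 ] [-0.0171 -0.1743  0.098 ] 0.09721399147999399
p [ 0.4216 -0.3523  0.006 ] [-0.0846 -0.368   0.006 ] 0.005609358319529467
p [ 0.416  -0.1404  0.006 ] [-0.0837 -0.1561  0.006 ] 0.0002549217319118835
p [ 0.6834 -0.1346  0.006 ] [ 0.1838 -0.1586  0.006 ] -0.0003230186117502143
plate c [ 0.55250315 -0.24345113  0.006     ] [ 0.04955223 -0.26330485  0.006     ] 0.21198504242277538 0.26742038083868463
```

```bash
python3 -m inch '[[1,-3,-50,50,0],[1,-3,-52,50,0],[1,0,0,50,0],[1,0,0,0,0]]'
python3 -c "
from h import *
to([.493,-.275,.073],[0.0,1,0])"
```

```text
time: 2.9
position: [0.4925, -0.2542, 0.188]
tool_rot: [0.009, -3.124, 0.003]
ft_force: [0.0, 0.8, 0.6]
grip_width: 1.002
t 2.9 p [ 0.4925 -0.2542  0.188 ] x [-1.    -0.006  0.018] y [-0.006  1.    -0.002] z [-0.018 -0.002 -1.   ] F [0.  0.8 0.6] g 1.002 q7 2.08
shift mm [ -2.4 -20.6 115. ] twist 0.006
```

```bash
python3 -m inch '[[1,-3,-21,35,0],[1,0,0,45,0],[1,0,0,0,0]]' && python3 -m inch '[[1,0,0,32,0],[1,0,0,0,0]]'
python3 -c "
from h import *
to([.493,-.275,.073],[0.0,1,0])"
```

```text
time: 3.28
position: [0.4992, -0.2713, 0.1105]
tool_rot: [0.023, -3.129, 0.001]
ft_force: [0.1, 0.1, 1.5]
grip_width: 0.995
time: 3.52
position: [0.5035, -0.2704, 0.0837]
tool_rot: [0.029, -3.136, 0.003]
ft_force: [-0.3, 0.2, 0.1]
grip_width: 1.0
t 3.52 p [ 0.5035 -0.2704  0.0837] x [-1.    -0.019  0.006] y [-0.019  1.    -0.002] z [-0.006 -0.002 -1.   ] F [-0.3  0.2  0.1] g 1.0 q7 2.19
shift mm [10.5 -4.3 10.7] twist 0.019
```

```bash
python3 -m inch '[[1,10,-4,10,0],[1,0,0,0,0]]'
python3 -c "
from h import *
to([.493,-.275,.074],[0.0,1,0])"
```

```text
time: 3.78
position: [0.4961, -0.2757, 0.0781]
tool_rot: [-0.032, 3.141, -0.007]
ft_force: [0.3, 0.4, -0.0]
grip_width: 0.999
t 3.77 p [ 0.4961 -0.2757  0.0781] x [-1.    -0.02  -0.001] y [-0.02   1.    -0.004] z [ 0.001 -0.004 -1.   ] F [ 0.3  0.4 -0. ] g 0.999 q7 2.21
shift mm [3.1 0.8 4. ] twist 0.02
```

```bash
python3 -m inch '[[1,3,1,5,0],[-1,0,0,0,0],[-1,0,0,0,0],[-1,0,0,0,0],[-1,0,0,0,0]]' 20
python3 -m inch '[[-1,0,0,0,0],[-1,0,0,0,0],[-1,0,0,0,0]]' 20
python3 -c "
from h import *
s,R=st()
# target shift: rear-front in world
to(s['position']+np.array([.1175,.067,0]))"
```

```text
time: 4.4
position: [0.4942, -0.2753, 0.0749]
tool_rot: [-0.031, 3.137, -0.008]
ft_force: [-0.4, -0.7, -0.1]
grip_width: 0.632
time: 4.78
position: [0.4943, -0.2753, 0.0748]
tool_rot: [-0.032, 3.137, -0.008]
ft_force: [-0.1, 0.1, 1.0]
grip_width: 0.289
t 4.78 p [ 0.4943 -0.2753  0.0748] x [-1.    -0.02  -0.004] y [-0.02   1.    -0.005] z [ 0.004 -0.005 -1.   ] F [-0.1  0.1  1. ] g 0.289 q7 2.21
t 4.78 p [ 0.4943 -0.2753  0.0748] x [-1.    -0.02  -0.004] y [-0.02   1.    -0.005] z [ 0.004 -0.005 -1.   ] F [-0.1  0.1  1. ] g 0.289 q7 2.21
shift mm [-118.8   64.6    0.2]
```

```bash
python3 -m inch '[[-1,-20,11,0,0],[-1,-20,11,0,0],[-1,-20,11,0,0],[-1,0,0,0,0]]'
python3 -c "
from h import *
to([.6105,-.209,.0748])"
```

```text
time: 5.28
position: [0.56, -0.2362, 0.0747]
tool_rot: [-0.037, 3.136, -0.007]
ft_force: [0.1, -0.3, 0.7]
grip_width: 0.007
t 5.28 p [ 0.56   -0.2362  0.0747] x [-1.    -0.024 -0.005] y [-0.024  1.    -0.004] z [ 0.006 -0.004 -1.   ] F [ 0.1 -0.3  0.7] g 0.007 q7 2.13
shift mm [-51.1  26.    0. ]
```

Run:
```python
from h import *
im=save('scene','s2'); 
cv2.imwrite('pics/s2b.png',cv2.resize(im['color'][180:400,40:320,::-1],(760,597),interpolation=cv2.INTER_CUBIC))
```

```text
(no output)
```

View pics/s2b.png

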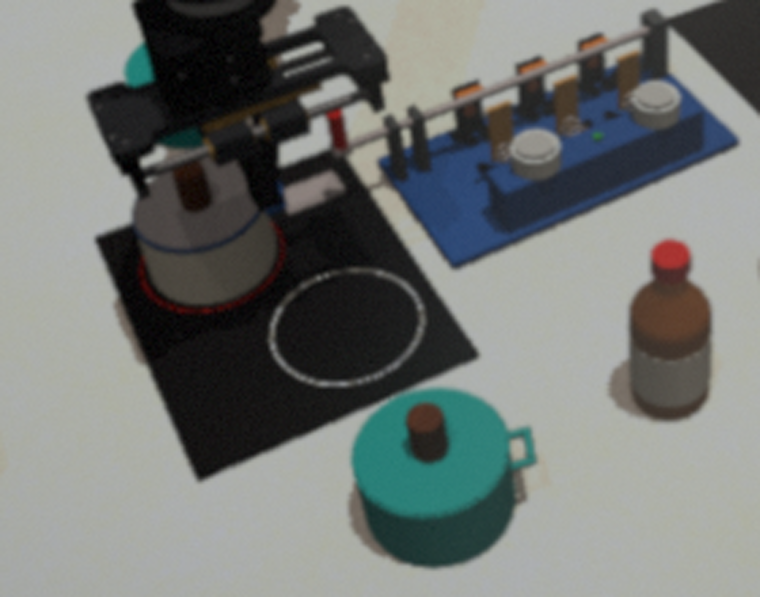

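This picture shows the pan still on the red ring and the gripper seemingly beside its knob. I'll project the reported TCP to check it.

Run:
```python
from h import *
im=load('s2'); s,R=st()
k=760/280
for n,X in [('tcp',s['position']),('tcp+10cm',s['position']+[0,0,.1]),('panknob',[.493,-.275,.1]),('boltknob',[.483,-.1565,.098]),('white',[.6105,-.209,.006])]:
    p=w2px(im,X)[0]; print(n,np.round((p-[40,180])*k))
d=im['range_z']
for u,v in [(190,170),(335,120),(260,205),(175,225)]:
    print((u,v),np.round(px2w(im,u/k+40,v/k+180),3))
im=save('top','t2');
a=im['color'][180:290,330:430,::-1]
cv2.imwrite('pics/t2b.png',cv2.resize(a,None,fx=5,fy=5,interpolation=cv2.INTER_CUBIC))
```

```text
t 5.33 p [ 0.5587 -0.2375  0.0747] x [-1.    -0.022 -0.005] y [-0.022  1.    -0.005] z [ 0.005 -0.005 -1.   ] F [0.2 0.  0.3] g 0.008 q7 2.13
tcp [271. 230.]
tcp+10cm [245. 125.]
panknob [189. 169.]
boltknob [334. 111.]
white [347. 326.]
(190, 170) [ 0.496 -0.275  0.101]
(335, 120) [ 0.488 -0.159  0.094]
(260, 205) [ 0.57  -0.242  0.111]
(175, 225) [ 0.509 -0.298  0.067]
```

View pics/t2b.png

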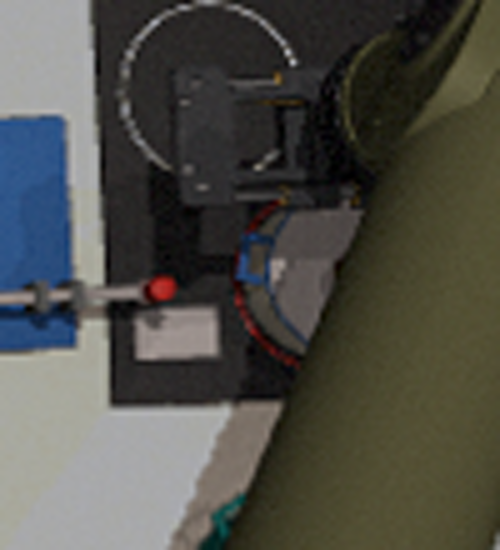

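The pan hasn't moved. The fingers were still closing when I moved off, since a full close takes about 1 s. I'll rise, reopen and grip again.

```bash
python3 -m inch '[[1,0,0,-45,0],[1,0,0,-10,0],[1,30,-18,0,0],[1,25,-18,0,0],[1,5,0,0,0]]' && python3 -m inch '[[1,0,0,0,0],[1,0,0,0,0],[1,0,0,0,0]]'
python3 -c "
from h import *
to([.4945,-.275,.076],[0.0,1,0])"
```

```text
time: 6.0
position: [0.4917, -0.2796, 0.1298]
tool_rot: [-0.022, 3.141, -0.008]
ft_force: [-0.1, 0.0, -0.9]
grip_width: 0.488
time: 6.38
position: [0.4929, -0.2775, 0.1291]
tool_rot: [-0.026, 3.141, -0.005]
ft_force: [0.8, 0.8, -0.5]
grip_width: 0.834
t 6.38 p [ 0.4929 -0.2775  0.1291] x [-1.    -0.016 -0.   ] y [-0.016  1.    -0.003] z [ 0.001 -0.003 -1.   ] F [ 0.8  0.8 -0.5] g 0.834 q7 2.18
shift mm [-1.6  2.7 53.1] twist 0.016
```

```bash
python3 -m inch '[[1,-1,2,25,0],[1,0,0,25,0],[1,0,0,3,0],[-1,0,0,0,0],[-1,0,0,0,0]]' 20 && python3 -m inch '[[-1,0,0,0,0],[-1,0,0,0,0],[-1,0,0,0,0],[-1,0,0,0,0],[-1,0,0,0,0]]' 20
python3 -m inch '[[-1,0,0,0,0],[-1,0,0,0,0],[-1,0,0,0,0]]' 
python3 -c "
from h import *
to([.6105,-.209,.075],[0.0,1,0])"
```

```text
time: 7.0
position: [0.4978, -0.274, 0.0763]
tool_rot: [-0.033, 3.138, -0.007]
ft_force: [0.6, -0.5, -0.5]
grip_width: 0.852
time: 7.62
position: [0.499, -0.2746, 0.0783]
tool_rot: [-0.033, 3.135, -0.008]
ft_force: [0.1, -0.5, -0.8]
grip_width: 0.286
time: 8.0
position: [0.4989, -0.2746, 0.0781]
tool_rot: [-0.033, 3.135, -0.008]
ft_force: [0.5, 1.1, -0.6]
grip_width: 0.021
t 8.0 p [ 0.4989 -0.2746  0.0781] x [-1.    -0.021 -0.006] y [-0.021  1.    -0.005] z [ 0.006 -0.005 -1.   ] F [ 0.5  1.1 -0.6] g 0.021 q7 2.21
shift mm [-113.    63.2    3.4] twist 0.021
```

Run:
```python
from h import *
im=save('scene','s3'); 
cv2.imwrite('pics/s3b.png',cv2.resize(im['color'][170:320,50:240,::-1],(760,600),interpolation=cv2.INTER_CUBIC))
s,R=st(); print((w2px(im,s['position'])[0]-[50,170])*4)
for u,v in [(60,62),(62,70),(64,75)]: print(px2w(im,50+u,170+v))
w=save('wrist','w3')
```

```text
t 8.05 p [ 0.4989 -0.2747  0.0781] x [-1.    -0.021 -0.006] y [-0.021  1.    -0.005] z [ 0.006 -0.005 -1.   ] F [-0.5  0.5  0.1] g 0.012 q7 2.21
[251.88722264 327.57878582]
[ 0.50768269 -0.27048543  0.13640807]
[ 0.50736271 -0.27091265  0.11545223]
[ 0.50118159 -0.26914638  0.09638598]
```

View pics/s3b.png

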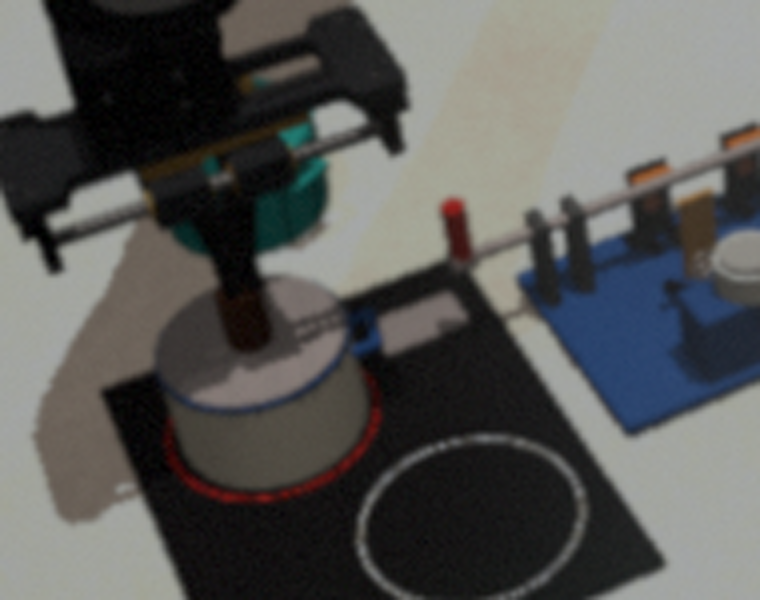

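Run:
```python
from h import *
im=load('w3'); s,R=st(); print(w2px(im,[s['position'],[.493,-.275,.1],[.493,-.275,.066]]))
cv2.imwrite('pics/w3b.png',im['color'][:,:,::-1])
```

```text
t 8.1 p [ 0.4989 -0.2746  0.0781] x [-1.    -0.021 -0.006] y [-0.021  1.    -0.005] z [ 0.006 -0.005 -1.   ] F [-0.4 -0.1 -0.2] g 0.007 q7 2.21
[[275.16228402 238.43686817]
 [274.28448291 243.39547988]
 [274.79526054 221.7294406 ]]
```

View pics/w3b.png

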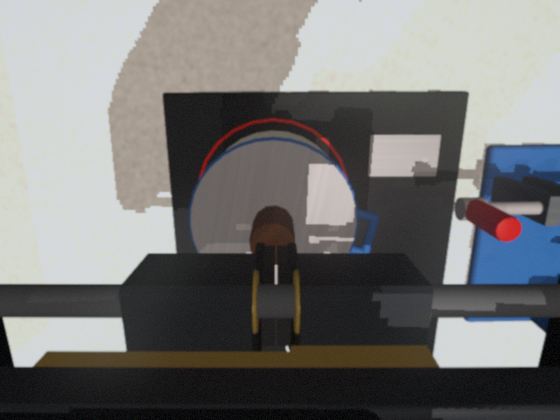

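Run:
```python
from h import *
print('gd',ctrl.grip_depth)
def cloud(im):
    v,u=np.mgrid[0:420,0:560]; p=cv2.undistortPoints(np.dstack([u,v]).reshape(-1,1,2).astype(float),im['K'],im['distortion'])[:,0]
    z=im['range_z'].ravel(); C=np.c_[p*z[:,None],z]; return ((C-im['t'])@im['R']),z>0
for f,c in [('s2',(.5587,-.2375)),('s3',(.4989,-.2746))]:
    X,ok=cloud(load(f)); m=ok&(np.hypot(X[:,0]-c[0],X[:,1]-c[1])<.03)&(X[:,2]<.16)
    col=load(f)['color'].reshape(-1,3)
    Y=X[m]; o=np.argsort(Y[:,2])
    h=np.histogram(Y[:,2],bins=np.arange(0,.17,.01)); print(f,h[0])
    for a in np.arange(.03,.15,.01):
        q=m&(X[:,2]>a)&(X[:,2]<a+.01)
        if q.any(): print(round(a,2),q.sum(),np.round(np.median(X[q],0),3),np.round(X[q,1].min(),3),np.round(X[q,1].max(),3),col[q].mean(0).astype(int))
```

```text
gd 0.0187
s2 [472  32  30  29  25  25  31   2   0   0  13  47  39  45  57  56]
0.03 29 [ 0.535 -0.251  0.036] -0.261 -0.242 [63 60 53]
0.04 25 [ 0.535 -0.252  0.045] -0.258 -0.242 [63 60 53]
0.05 25 [ 0.535 -0.252  0.054] -0.26 -0.242 [63 60 53]
0.06 31 [ 0.535 -0.251  0.064] -0.261 -0.241 [43 44 47]
0.07 2 [ 0.538 -0.258  0.071] -0.261 -0.255 [58 55 55]
0.1 13 [ 0.569 -0.234  0.108] -0.245 -0.228 [13 15 21]
0.11 47 [ 0.569 -0.238  0.115] -0.245 -0.227 [12 12 13]
0.12 39 [ 0.569 -0.237  0.125] -0.246 -0.228 [11 11 13]
0.13 45 [ 0.569 -0.236  0.134] -0.247 -0.227 [9 8 8]
0.14 57 [ 0.569 -0.236  0.145] -0.248 -0.223 [17 17 16]
s3 [  0   0   0   0   0   0 325  65  46  55  25  39  46  49  53  80]
0.06 325 [ 0.506 -0.275  0.068] -0.304 -0.245 [83 77 74]
0.07 65 [ 0.502 -0.275  0.073] -0.291 -0.249 [44 36 33]
0.08 46 [ 0.502 -0.278  0.084] -0.289 -0.267 [22 13  9]
0.09 55 [ 0.501 -0.279  0.096] -0.288 -0.266 [24 14 10]
0.1 25 [ 0.5   -0.278  0.101] -0.288 -0.265 [27 17 13]
0.11 39 [ 0.508 -0.275  0.116] -0.285 -0.265 [13 10 10]
0.12 46 [ 0.508 -0.276  0.124] -0.285 -0.264 [19 19 18]
0.13 49 [ 0.508 -0.273  0.135] -0.285 -0.264 [11 11 11]
0.14 53 [ 0.508 -0.275  0.146] -0.287 -0.262 [5 7 7]
```

The range data settles it. With the TCP reading z≈0.075 the real fingertips end at about 0.106, so the tips are about 31 mm higher than reported. I'll open, go down in small steps and watch the force.

```bash
python3 -m inch '[[1,5,0,-5,0],[1,0,0,0,0],[1,0,0,0,0],[1,0,0,0,0],[1,0,0,0,0]]' 20 && python3 -m inch '[[1,0,0,0,0],[1,0,0,0,0],[1,0,0,15,0],[1,0,0,10,0],[1,0,0,0,0]]'
python3 -c "
from h import *
to([.4945,-.275,.046],[0.0,1,0])"
```

```text
time: 8.72
position: [0.4935, -0.2747, 0.0836]
tool_rot: [-0.033, 3.135, -0.008]
ft_force: [0.2, -0.2, -0.6]
grip_width: 0.491
time: 9.35
position: [0.4931, -0.2744, 0.056]
tool_rot: [-0.033, 3.137, -0.008]
ft_force: [-0.1, -0.2, -0.0]
grip_width: 0.985
t 9.35 p [ 0.4931 -0.2744  0.056 ] x [-1.    -0.021 -0.005] y [-0.021  1.    -0.005] z [ 0.005 -0.005 -1.   ] F [-0.1 -0.2 -0. ] g 0.985 q7 2.22
shift mm [-1.3 -0.5 10. ] twist 0.021
```

```bash
python3 -m inch '[[1,0,0,9,0],[-1,0,0,0,0],[-1,0,0,0,0],[-1,0,0,0,0],[-1,0,0,0,0]]' 20 && python3 -m inch '[[-1,0,0,0,0],[-1,0,0,0,0],[-1,0,0,0,0],[-1,0,0,0,0],[-1,0,0,0,0]]' 20
python3 -c "
from h import *
to([.6105,-.209,.046],[0.0,1,0])"
```

```text
time: 9.98
position: [0.4936, -0.2748, 0.0467]
tool_rot: [-0.033, 3.136, -0.008]
ft_force: [0.2, 0.0, 0.7]
grip_width: 0.633
time: 10.6
position: [0.4938, -0.2755, 0.0471]
tool_rot: [-0.033, 3.135, -0.01]
ft_force: [1.0, -0.7, -0.7]
grip_width: 0.265
t 10.6 p [ 0.4938 -0.2755  0.0471] x [-1.    -0.021 -0.006] y [-0.021  1.    -0.006] z [ 0.006 -0.006 -1.   ] F [ 1.  -0.7 -0.7] g 0.265 q7 2.23
shift mm [-118.    64.1    1.5] twist 0.021
```

```bash
python3 -m inch '[[-1,-18,10,0,0],[-1,-18,10,0,0],[-1,-18,10,0,0],[-1,-18,10,0,0],[-1,0,0,0,0]]'
python3 -c "
from h import *
to([.6105,-.209,.047],[0.0,1,0])"
```

```text
time: 11.22
position: [0.5673, -0.2333, 0.0472]
tool_rot: [-0.031, 3.138, -0.012]
ft_force: [1.3, 1.7, -0.9]
grip_width: 0.267
t 11.22 p [ 0.5673 -0.2333  0.0472] x [-1.    -0.019 -0.004] y [-0.019  1.    -0.007] z [ 0.004 -0.007 -1.   ] F [ 1.3  1.7 -0.9] g 0.267 q7 2.14
shift mm [-43.7  23.5   0.2] twist 0.019
```

```bash
python3 -m inch '[[-1,-20,11,0,0],[-1,-20,11,0,0],[-1,-3,1,0,0],[-1,0,0,0,0],[-1,0,0,0,0]]'
python3 -c "
from h import *
to([.6105,-.209,.047],[0.0,1,0])"
```

```text
time: 11.85
position: [0.6083, -0.2104, 0.0472]
tool_rot: [-0.027, 3.141, -0.011]
ft_force: [0.9, 0.5, 1.5]
grip_width: 0.276
t 11.85 p [ 0.6083 -0.2104  0.0472] x [-1.    -0.017 -0.001] y [-0.017  1.    -0.007] z [ 0.001 -0.007 -1.   ] F [0.9 0.5 1.5] g 0.276 q7 2.09
shift mm [-2.2  1.4  0.2] twist 0.017
```

```bash
python3 -m inch '[[0.2,0,0,0,0],[0.2,0,0,0,0],[0.2,0,0,0,0],[0.2,0,0,-40,0],[0.2,0,0,-35,0]]' && python3 -m inch '[[0.2,40,17,0,0],[0.2,40,17,0,0],[0.2,40,17,0,0],[0.2,0,0,0,0]]'
python3 -c "
from h import *
to([.483,-.157,.041],[-.03,1,0])"
```

```text
time: 12.48
position: [0.6043, -0.2099, 0.1199]
tool_rot: [0.024, -3.134, 0.009]
ft_force: [-0.3, -0.3, 0.5]
grip_width: 0.597
time: 12.98
position: [0.4823, -0.161, 0.1228]
tool_rot: [0.023, -3.141, 0.011]
ft_force: [-0.0, 1.0, -0.4]
grip_width: 0.599
t 12.97 p [ 0.4823 -0.161   0.1228] x [-1.    -0.014  0.001] y [-0.014  1.    -0.007] z [-0.001 -0.007 -1.   ] F [-0.   1.  -0.4] g 0.599 q7 1.89
shift mm [-0.8  4.5 81.7] twist -0.016
```

Run:
```python
from h import *
im=save('wrist','w4'); c=im['color'].astype(int)
m=(c[...,0]>130)&(c[...,1]<60)&(c[...,2]<60); v,u=np.nonzero(m); print(m.sum(),u.min(),u.max(),v.min(),v.max())
P=np.array([px2w(im,a,b) for a,b in zip(u,v)]); q=(P[:,2]>.09)&(P[:,2]<.105); print(np.median(P[q],0),P[q].min(0),P[q].max(0),q.sum())
t=save('top','t4'); c=t['color'].astype(int); v,u=np.nonzero((c[...,0]>110)&(c[...,1]<70)&(c[...,2]<60))
a=cv2.resize(t['color'][165:275,330:430,::-1],None,fx=4,fy=4,interpolation=cv2.INTER_CUBIC); b=im['color'][:,:,::-1][:, 60:500]
cv2.imwrite('pics/w4b.png',np.hstack([cv2.resize(b,(360,344)),a[:344]]))
```

```text
944 80 291 136 259
[ 0.48393437 -0.15802898  0.09805393] [ 0.4778766  -0.16313061  0.09650329] [ 0.48737061 -0.15106442  0.10018885] 105
```

View pics/w4b.png

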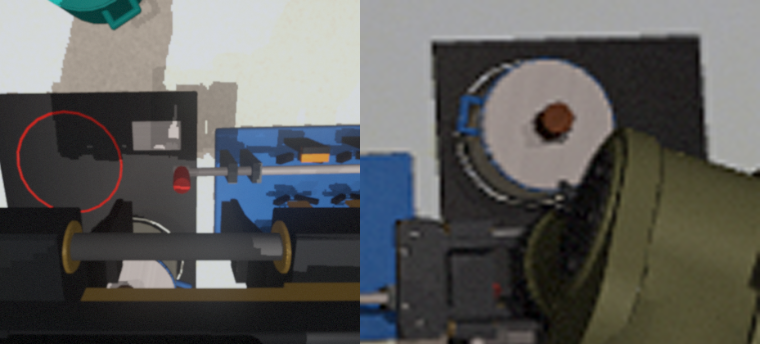

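The left half shows the red ring now empty, centred at about (70,161), and the bolt knob at (181,170). The right half shows the pan on the white ring with its lid centre at (547,124). I'll check both numerically and go down on the bolt knob.

```bash
python3 - <<'E'
from h import *
w=load('w4');t=load('t4')
print('red',px2w(w,60+70*1.222,161*1.221,.006)); print('lid',px2w(t,330+187/4-.4,165+31-.4,.066)); print('knob',px2w(t,330+(555-360)/4-.4,165+118/4-.4,.1))
E
python3 -m inch '[[0.2,1,3,45,-0.02],[0.2,0,0,30,0],[0.2,0,0,0,0]]'
python3 -c "
from h import *
to([.483,-.157,.041],[-.03,1,0])"
```

```text
red [ 0.48972187 -0.27605137  0.006     ]
lid [ 0.6076605  -0.20991896  0.066     ]
knob [ 0.60694496 -0.20771871  0.1       ]
time: 13.45
position: [0.4897, -0.1622, 0.0483]
tool_rot: [-0.054, 3.134, -0.021]
ft_force: [-0.5, -0.6, -0.0]
grip_width: 0.601
t 13.45 p [ 0.4897 -0.1622  0.0483] x [-0.999 -0.034 -0.006] y [-0.034  0.999 -0.014] z [ 0.007 -0.013 -1.   ] F [-0.5 -0.6 -0. ] g 0.601 q7 1.97
shift mm [6.6 5.6 7.2] twist 0.004
```

```bash
python3 -m inch '[[0.2,6,4,5,0],[-1,0,0,0,0],[-1,0,0,0,0],[-1,0,0,0,0],[-1,0,0,0,0]]' 25 && python3 -m inch '[[-1,0,0,0,0],[-1,0,0,0,0],[-1,0,0,0,0]]' 25
python3 -c "
from h import *
to([.477,-.358,.042],[-.03,1,0])"
```

```text
time: 14.08
position: [0.4872, -0.1598, 0.0467]
tool_rot: [-0.052, 3.128, -0.024]
ft_force: [0.4, -0.9, 0.2]
grip_width: 0.233
time: 14.45
position: [0.4872, -0.1591, 0.0468]
tool_rot: [-0.053, 3.128, -0.022]
ft_force: [0.1, 0.4, 1.0]
grip_width: 0.151
t 14.45 p [ 0.4872 -0.1591  0.0468] x [-0.999 -0.034 -0.013] y [-0.034  0.999 -0.015] z [ 0.013 -0.014 -1.   ] F [0.1 0.4 1. ] g 0.151 q7 1.96
shift mm [  17.  -198.3    7.4] twist 0.004
```

```bash
python3 -m inch '[[-1,0,-22,0,0],[-1,0,-25,0,0],[-1,0,-25,0,0],[-1,0,-25,0,0],[-1,0,-25,0,0]]' && python3 -m inch '[[-1,0,-25,0,0],[-1,0,-15,0,0],[-1,0,0,0,0]]'
python3 -c "
from h import *
to([.494,-.358,.046],[-.03,1,0])"
```

```text
time: 15.08
position: [0.4915, -0.2734, 0.0467]
tool_rot: [-0.067, 3.133, -0.001]
ft_force: [-1.3, 4.4, 2.4]
grip_width: 0.151
time: 15.45
position: [0.4931, -0.3152, 0.0468]
tool_rot: [-0.065, 3.134, -0.001]
ft_force: [1.0, -2.6, -1.6]
grip_width: 0.149
t 15.45 p [ 0.4931 -0.3152  0.0468] x [-0.999 -0.041 -0.007] y [-0.041  0.999 -0.001] z [ 0.007 -0.    -1.   ] F [ 1.  -2.6 -1.6] g 0.149 q7 2.35
shift mm [  0.8 -42.8   0.8] twist 0.011
```

```bash
python3 -m inch '[[-1,0,-20,0,0],[-1,0,-20,0,0],[-1,0,-6,0,0],[-1,0,0,0,0]]'
python3 -c "
from h import *
to([.494,-.358,.046],[-.03,1,0])"
```

```text
time: 15.95
position: [0.4945, -0.3526, 0.0467]
tool_rot: [-0.075, 3.139, 0.02]
ft_force: [-0.9, -2.8, -1.4]
grip_width: 0.149
t 15.95 p [ 0.4945 -0.3526  0.0467] x [-0.999 -0.048 -0.002] y [-0.048  0.999  0.012] z [ 0.002  0.013 -1.   ] F [-0.9 -2.8 -1.4] g 0.149 q7 2.44
shift mm [ 0.7 -5.3  0.6] twist 0.018
```

```bash
python3 -m inch '[[-1,0,-6,0,0],[-1,0,0,0,0],[0.3,0,0,0,0],[0.3,0,0,0,0],[0.3,0,0,0,0]]' && python3 -m inch '[[0.3,0,0,-50,0],[0.3,0,0,-50,0],[0.3,-10,40,-20,0],[0.3,-13,58,-10,0],[0.3,-13,58,0,0]]' && python3 -m inch '[[0.3,-13,58,0,0],[0.3,-13,58,0,0],[0.3,-13,58,0,0],[0.3,-13,58,0,0],[0.3,-13,58,0,0]]' && python3 -m inch '[[0.3,-13,58,0,0],[0.3,-13,58,0,0],[0.3,0,0,0,0]]'
python3 -c "
from h import *
to([.62,.26,.2],[0,1,0])"
```

```text
time: 16.58
position: [0.4946, -0.3524, 0.0463]
tool_rot: [0.08, -3.14, -0.033]
ft_force: [0.6, -0.6, -0.7]
grip_width: 0.404
time: 17.2
position: [0.522, -0.201, 0.1829]
tool_rot: [0.059, -3.14, -0.027]
ft_force: [0.7, 1.1, -0.4]
grip_width: 0.648
time: 17.82
position: [0.5781, 0.0996, 0.1899]
tool_rot: [-0.054, 3.136, 0.029]
ft_force: [0.4, -0.3, -0.0]
grip_width: 0.65
time: 18.2
position: [0.5995, 0.2277, 0.1913]
tool_rot: [-0.068, 3.135, 0.033]
ft_force: [-0.6, 0.2, -0.4]
grip_width: 0.651
t 18.2 p [0.5995 0.2277 0.1913] x [-0.999 -0.044 -0.006] y [-0.044  0.999  0.021] z [ 0.005  0.021 -1.   ] F [-0.6  0.2 -0.4] g 0.651 q7 1.32
shift mm [-21.9  31.6  -7.9] twist 0.044
```

```bash
python3 -m inch '[[0.3,-25,30,-20,0.04],[0.3,0,0,0,0],[0.3,0,0,0,0]]'
python3 - <<'E'
from h import *
st(); im=save('wrist','w5'); t=save('top','t5'); 
cv2.imwrite('pics/w5b.png',cv2.resize(im['color'][:300,:,::-1],(800,429),interpolation=cv2.INTER_CUBIC))
E
```

```text
time: 18.58
position: [0.6229, 0.2555, 0.21]
tool_rot: [-0.0, 3.14, 0.026]
ft_force: [-0.5, -1.2, 0.3]
grip_width: 0.647
t 18.57 p [0.6229 0.2555 0.21  ] x [-1.    -0.    -0.002] y [-0.     1.     0.017] z [ 0.002  0.017 -1.   ] F [-0.5 -1.2  0.3] g 0.647 q7 1.26
```

View pics/w5b.png

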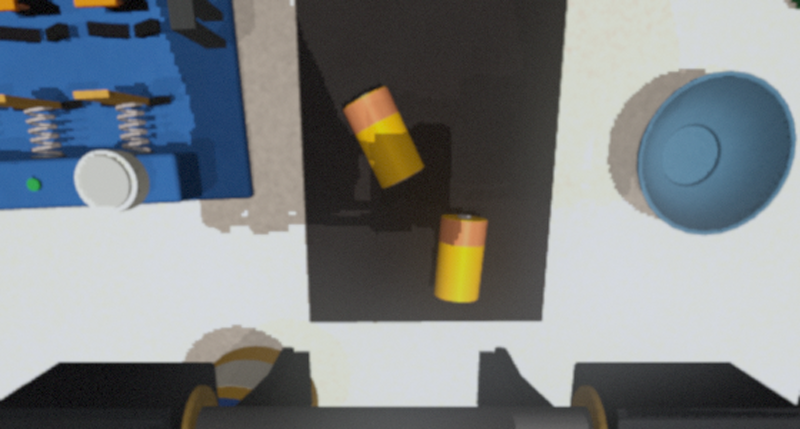

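The two cells are at about (384,137), turned, and (461,258), nearly straight. I'll measure them by colour and range.

```bash
cat > cells.py <<'E'
from h import *
def cells(fn):
    im=load(fn); c=im['color'].astype(int)
    m=((c[...,0]-c[...,2])>45)&(c[...,0]>70); n,l,s,_=cv2.connectedComponentsWithStats(m.astype(np.uint8))
    for i in range(1,n):
        if s[i,4]<150: continue
        v,u=np.nonzero(l==i); P=np.array([px2w(im,a,b) for a,b in zip(u,v)]); k=(P[:,2]>.012)&(P[:,2]<.06)
        if k.sum()<100: continue
        P=P[k]; C=c[v,u][k]; rect=cv2.minAreaRect((P[:,:2]*1000).astype(np.float32))
        w,vec=np.linalg.eigh(np.cov(P[:,:2].T)); a=vec[:,1]
        cop=(C[:,1]<C[:,0]*.68)
        d=P[~cop].mean(0)[:2]-P[cop].mean(0)[:2]; a=a*np.sign(a@d)
        print('px',s[i,:5],'rect',np.round(rect[0],1),np.round(rect[1],1),'axis(button->flat)',np.round(a,3),'deg',round(np.degrees(np.arctan2(a[1],a[0])),1),'top',round(np.percentile(P[:,2],95),4),cop.mean().round(2))
if __name__=='__main__':
    for f in sys.argv[1:]: print(f);cells(f)
E
python3 cells.py w5 t5
```

```text
w5
px [ 52   0  32   5 152] rect [464.9  81.3] [24.3  8.7] axis(button->flat) [-0.021 -1.   ] deg -91.2 top 0.0597 0.5
px [ 240   60   57   72 2239] rect [542.8 251.2] [62.3 34. ] axis(button->flat) [0.89  0.457] deg 27.2 top 0.0346 0.25
px [ 304  150   38   62 1928] rect [629.6 308.3] [33.8 60.6] axis(button->flat) [ 0.996 -0.085] deg -4.9 top 0.0348 0.21
px [150 243  45  13 311] rect [710.4 139.3] [ 7.3 50.2] axis(button->flat) [nan nan] deg nan top 0.0268 0.0
px [ 310  318  250   49 4773] rect [817.5 330.6] [59.  49.4] axis(button->flat) [-0.079 -0.997] deg -94.5 top 0.0586 0.0
t5
px [ 134   94   76   49 1520] rect [869.5 419.6] [156.7 238.2] axis(button->flat) [ 0.074 -0.997] deg -85.8 top 0.0588 0.31
px [ 495  172   65  151 3017] rect [ 407.2 -714.5] [300.  203.2] axis(button->flat) [nan nan] deg nan top 0.0179 1.0
px [471 183  10 132 495] rect [ 450.  -525.7] [ 24.7 403. ] axis(button->flat) [nan nan] deg nan top 0.0405 1.0cells.py:12: RuntimeWarning: Mean of empty slice.
  d=P[~cop].mean(0)[:2]-P[cop].mean(0)[:2]; a=a*np.sign(a@d)
  ret = um.true_divide(
```

```bash
python3 -m inch '[[0.3,-3,50,50,-0.085],[0.3,0,0,50,0],[0.3,0,0,0,0]]'
python3 -c "
from h import *
to([.629,.308,-.023],[.085,.996,0])"
```

```text
time: 19.05
position: [0.627, 0.3002, 0.1166]
tool_rot: [-0.13, 3.133, 0.03]
ft_force: [0.3, -0.7, -0.3]
grip_width: 0.647
t 19.05 p [0.627  0.3002 0.1166] x [-0.997 -0.083 -0.007] y [-0.083  0.996  0.019] z [ 0.005  0.019 -1.   ] F [ 0.3 -0.7 -0.3] g 0.647 q7 1.3
shift mm [ -1.7   5.  139.8] twist 0.168
```

```bash
python3 -m inch '[[0.3,-2,5,50,0.168],[0.3,0,0,30,0],[0.3,0,0,0,0],[0.3,0,0,0,0]]'
python3 -c "
from h import *
to([.629,.308,-.023],[.085,.996,0])"
```

```text
time: 19.55
position: [0.6353, 0.3069, 0.0466]
tool_rot: [0.147, 3.122, 0.042]
ft_force: [0.4, 0.7, 0.6]
grip_width: 0.649
t 19.55 p [0.6353 0.3069 0.0466] x [-0.995  0.094 -0.015] y [0.094 0.995 0.028] z [ 0.017  0.026 -1.   ] F [0.4 0.7 0.6] g 0.649 q7 1.15
shift mm [ 7.4 -1.4 69.5] twist -0.009
```

```bash
python3 -m inch '[[0.3,7,-1,30,0],[0.3,0,0,20,0],[0.3,0,0,0,0],[0.3,0,0,0,0]]'
python3 -c "
from h import *
to([.629,.308,-.023],[.085,.996,0])
im=save('scene','s6')
s,R=st(); c=s['position']
v,u=np.mgrid[0:420,0:560]; p=cv2.undistortPoints(np.dstack([u,v]).reshape(-1,1,2).astype(float),im['K'],im['distortion'])[:,0]
z=im['range_z'].ravel(); X=(np.c_[p*z[:,None],z]-im['t'])@im['R']; col=im['color'].reshape(-1,3)
m=(z>0)&(abs(X[:,0]-c[0])<.02)&(abs(X[:,1]-c[1])<.06)&(col.max(1)<45)&(X[:,2]>.006)
print(np.round(X[m][np.argsort(X[m,2])][:12],3))
"
```

```text
time: 20.05
position: [0.6355, 0.3095, 0.0049]
tool_rot: [0.148, 3.11, 0.054]
ft_force: [-0.3, 0.5, 0.2]
grip_width: 0.646
t 20.05 p [0.6355 0.3095 0.0049] x [-0.995  0.095 -0.026] y [0.094 0.995 0.036] z [ 0.029  0.033 -0.999] F [-0.3  0.5  0.2] g 0.646 q7 1.16
shift mm [ 7.1 -3.1 27.6] twist -0.01
t 20.1 p [0.6355 0.3095 0.0049] x [-0.995  0.095 -0.026] y [0.094 0.995 0.036] z [ 0.029  0.033 -0.999] F [ 1.  -0.2 -0.2] g 0.651 q7 1.16
[[0.621 0.293 0.011]
 [0.623 0.274 0.035]
 [0.637 0.339 0.036]
 [0.636 0.271 0.037]
 [0.642 0.273 0.037]
 [0.643 0.338 0.038]
 [0.621 0.272 0.038]
 [0.647 0.337 0.038]
 [0.641 0.277 0.038]
 [0.622 0.274 0.038]
 [0.631 0.338 0.038]
 [0.634 0.27  0.038]]
```

```bash
python3 -m inch '[[0.3,7,-2,14,0],[0.3,0,0,8,0],[0.3,0,0,0,0]]'
python3 -c "
from h import *
to([.629,.308,-.023],[.085,.996,0])"
```

```text
time: 20.48
position: [0.629, 0.3091, -0.0179]
tool_rot: [0.148, 3.109, 0.055]
ft_force: [-0.5, 0.6, 0.2]
grip_width: 0.65
t 20.48 p [ 0.629   0.3091 -0.0179] x [-0.995  0.095 -0.027] y [0.094 0.995 0.036] z [ 0.03   0.034 -0.999] F [-0.5  0.6  0.2] g 0.65 q7 1.16
shift mm [ 0.  -1.3  5.1] twist -0.01
```

```bash
python3 -m inch '[[0.3,0,-1,6,0],[-1,0,0,0,0],[-1,0,0,0,0],[-1,0,0,0,0],[-1,0,0,0,0]]' 30; python3 -m inch '[[-1,0,0,0,0],[-1,0,0,0,0],[-1,0,0,-20,0],[-1,0,0,-35,0],[-1,0,0,0,0]]'
python3 -c "
from h import *
to([.55,.2,.12],[-.035,1,0])"
```

```text
time: 21.1
position: [0.6294, 0.3084, -0.0242]
tool_rot: [0.148, 3.109, 0.055]
ft_force: [0.1, -0.4, -1.5]
grip_width: 0.384
time: 21.72
position: [0.628, 0.3063, 0.0344]
tool_rot: [0.148, 3.108, 0.055]
ft_force: [0.3, -0.2, -2.3]
grip_width: 0.385
t 21.73 p [0.628  0.3063 0.0344] x [-0.995  0.096 -0.028] y [0.095 0.995 0.037] z [ 0.031  0.034 -0.999] F [ 0.3 -0.2 -2.3] g 0.385 q7 1.15
shift mm [  65.1 -110.   -91.5] twist -0.131
```

```bash
python3 -m inch '[[-1,10,-15,-50,-0.065],[-1,20,-40,-35,-0.065],[-1,30,-50,0,0],[-1,35,-50,0,0],[-1,35,-50,0,0]]'
python3 -c "
from h import *
to([.4846,.080,.12],[-.035,1,0])"
```

```text
time: 22.35
position: [0.4966, 0.0951, 0.1097]
tool_rot: [-0.073, 3.107, 0.052]
ft_force: [0.6, -1.2, -0.5]
grip_width: 0.377
t 22.35 p [0.4966 0.0951 0.1097] x [-0.998 -0.046 -0.034] y [-0.048  0.998  0.033] z [ 0.032  0.034 -0.999] F [ 0.6 -1.2 -0.5] g 0.377 q7 1.43
shift mm [ 12.3 -14.2 -11.2] twist 0.012
```

```bash
python3 -m inch '[[-1,12,-14,-10,0.01],[-1,0,0,0,0],[-1,0,0,0,0]]'
python3 - <<'E'
from h import *
st(); im=save('wrist','w7')
a=cv2.resize(im['color'][:280,:,::-1],(800,400),interpolation=cv2.INTER_CUBIC)
cv2.imwrite('pics/w7b.png',a)
E
```

```text
time: 22.72
position: [0.4819, 0.0761, 0.1182]
tool_rot: [-0.048, 3.11, 0.055]
ft_force: [0.2, 0.7, -1.0]
grip_width: 0.382
t 22.73 p [0.4819 0.0761 0.1182] x [-0.999 -0.03  -0.031] y [-0.031  0.999  0.035] z [ 0.03   0.036 -0.999] F [ 0.2  0.7 -1. ] g 0.382 q7 1.42
```

View pics/w7b.png

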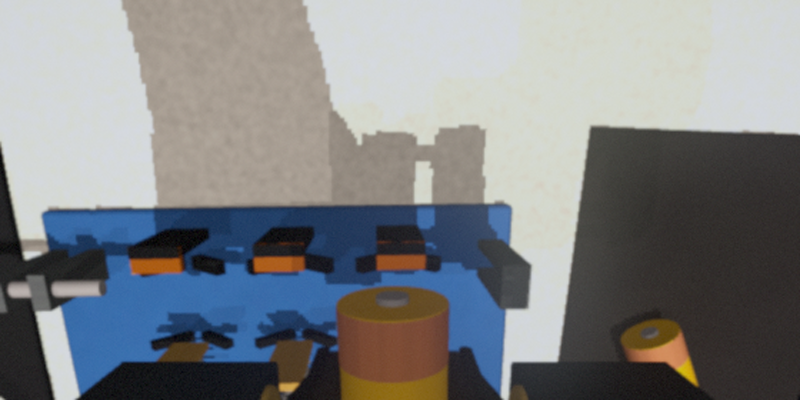

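The view shows the cell held straight with its button towards the robot. Bay 2's lip is just above it at (401,262), the other lips are at (280,264) and (158,267), and the bolt is drawn clear at left. I'll get the lip points from the range data.

```bash
cat > lips.py <<'E'
from h import *
def lips(fn):
    im=load(fn); print('cam',np.round(-im['R'].T@im['t'],3)); c=im['color'].astype(int)
    m=(c[...,0]>140)&(c[...,2]<50)&(c[...,1]<.62*c[...,0])&(c[...,1]>.25*c[...,0])
    n,l,s,_=cv2.connectedComponentsWithStats(m.astype(np.uint8)); out=[]
    for i in range(1,n):
        if s[i,4]<60: continue
        v,u=np.nonzero(l==i); P=np.array([px2w(im,a,b) for a,b in zip(u,v)]); 
        print(s[i],'med',np.round(np.median(P,0),4),'min',np.round(np.percentile(P,3,axis=0),4),'max',np.round(np.percentile(P,97,axis=0),4))
lips(sys.argv[1])
E
python3 lips.py w7; python3 lips.py w4; python3 lips.py w5
python3 -c "
from h import *
im=load('w7'); k=.7
for u,v in [(511,206),(43,212),(278,210)]: print(np.round(px2w(im,u*k,v*k,.01),4))"
```

```text
cam [0.402 0.067 0.309]
[ 92 181  35  11 295] med [ 0.4689 -0.0384  0.0592] min [ 0.4659 -0.0492  0.058 ] max [ 0.4721 -0.0274  0.0605]
[178 180  34  10 302] med [0.4666 0.0206 0.0592] min [0.4633 0.01   0.0579] max [0.4698 0.0319 0.0606]
[265 180  32   8 252] med [0.4645 0.081  0.0592] min [0.4618 0.0708 0.058 ] max [0.4672 0.0917 0.0603]
cam [ 0.408 -0.161  0.316]
cam [0.548 0.252 0.403]
[0.442  0.1466 0.01  ]
[ 0.4525 -0.1187  0.01  ]
[0.448  0.0131 0.01  ]
```

```bash
python3 -m inch '[[-1,3,5,30,0],[-1,0,0,25,0],[-1,0,0,15,0],[-1,0,0,0,0],[-1,0,0,0,0]]' 35
python3 -c "
from h import *
to([.4838,.0813,.0373],[-.037,1,0])"
```

```text
time: 23.4
position: [0.4839, 0.0881, 0.0461]
tool_rot: [-0.059, 3.109, 0.051]
ft_force: [-0.0, 0.0, -1.4]
grip_width: 0.382
t 23.4 p [0.4839 0.0881 0.0461] x [-0.999 -0.037 -0.033] y [-0.038  0.999  0.032] z [ 0.031  0.034 -0.999] F [-0.   0.  -1.4] g 0.382 q7 1.46
shift mm [ 0.6 -7.1  8.6] twist 0.0
```

```bash
python3 -m inch '[[-1,1,-7,8,0],[-1,0,0,0,0],[-1,-6,0,0,0],[-1,-6,0,0,0],[-1,0,0,0,0]]' 40
python3 -c "
from h import *
to([.5018,.0813,.0373],[-.037,1,0])"
```

```text
time: 24.02
position: [0.4931, 0.0816, 0.0388]
tool_rot: [-0.059, 3.115, 0.054]
ft_force: [-5.0, -0.5, 2.1]
grip_width: 0.382
t 24.02 p [0.4931 0.0816 0.0388] x [-0.999 -0.037 -0.026] y [-0.038  0.999  0.034] z [ 0.025  0.035 -0.999] F [-5.  -0.5  2.1] g 0.382 q7 1.5
shift mm [-8.7 -0.7  1.7] twist 0.0
```

```bash
python3 -m inch '[[-1,-6,0,0,0],[-1,-5,0,0,0],[-1,0,0,0,0],[-1,0,0,0,0]]' 40
python3 -c "
from h import *
to([.5018,.0813,-.0057],[-.037,1,0])"
```

```text
time: 24.52
position: [0.4951, 0.0815, 0.0372]
tool_rot: [-0.06, 3.136, 0.052]
ft_force: [-6.6, -1.1, 2.8]
grip_width: 0.381
t 24.52 p [0.4951 0.0815 0.0372] x [-0.999 -0.038 -0.005] y [-0.038  0.999  0.033] z [ 0.004  0.033 -0.999] F [-6.6 -1.1  2.8] g 0.381 q7 1.51
shift mm [-6.5 -1.9 42.9] twist 0.001
```

```bash
python3 -m inch '[[-1,-14,-1,0,0],[-1,-6,0,0,0],[-1,-5,0,0,0]]' 45
python3 -c "
from h import *
to([.5018,.0813,-.0057],[-.037,1,0])"
```

```text
time: 24.9
position: [0.5081, 0.0816, 0.0349]
tool_rot: [0.061, -3.118, -0.052]
ft_force: [-14.3, -1.0, 7.3]
grip_width: 0.382
t 24.9 p [0.5081 0.0816 0.0349] x [-0.999 -0.04   0.022] y [-0.039  0.999  0.034] z [-0.023  0.033 -0.999] F [-14.3  -1.    7.3] g 0.382 q7 1.55
shift mm [ 5.4 -1.4 40.7] twist 0.003
```

```bash
python3 -m inch '[[-1,-1,0,0,0],[-1,-3,0,6,0]]' 45
python3 -c "
from h import *
to([.5018,.0813,-.0057],[-.037,1,0])"
```

```text
time: 25.15
position: [0.5041, 0.0814, 0.0276]
tool_rot: [0.062, -3.101, -0.051]
ft_force: [-10.2, -1.9, 6.0]
grip_width: 0.381
t 25.15 p [0.5041 0.0814 0.0276] x [-0.998 -0.04   0.039] y [-0.039  0.999  0.033] z [-0.041  0.032 -0.999] F [-10.2  -1.9   6. ] g 0.381 q7 1.56
shift mm [ 1.  -1.1 33.3] twist 0.004
```

```bash
python3 -m inch '[[-1,-4,-1,18,0],[-1,-4,0,16,0]]' 45
python3 -c "
from h import *
to([.5018,.0813,-.0057],[-.037,1,0])"
```

```text
time: 25.4
position: [0.5034, 0.0826, -0.0064]
tool_rot: [0.063, -3.084, -0.054]
ft_force: [-26.4, 0.5, 63.4]
grip_width: 0.378
t 25.4 p [ 0.5034  0.0826 -0.0064] x [-0.998 -0.042  0.056] y [-0.04   0.999  0.036] z [-0.057  0.034 -0.998] F [-26.4   0.5  63.4] g 0.378 q7 1.59
shift mm [ 1.7 -1.3 -0.7] twist 0.005
```

```bash
python3 -m inch '[[-1,0,0,-1,0]]' && python3 -m inch '[[0.1,0,0,0,0],[0.1,0,0,0,0],[0.1,0,0,0,0],[0.1,0,0,0,0]]'
python3 - <<'E'
from h import *
st(); im=save('wrist','w8')
a=cv2.resize(im['color'][60:400,100:460,::-1],(635,600),interpolation=cv2.INTER_CUBIC)
cv2.imwrite('pics/w8b.png',a)
E
```

```text
time: 25.52
position: [0.5001, 0.0832, -0.0064]
tool_rot: [0.065, -3.076, -0.054]
ft_force: [-7.8, 0.2, -3.1]
grip_width: 0.385
time: 26.02
position: [0.5037, 0.0836, -0.0053]
tool_rot: [0.066, -3.082, -0.055]
ft_force: [-0.1, -0.0, 0.1]
grip_width: 0.546
t 26.02 p [ 0.5037  0.0836 -0.0053] x [-0.997 -0.044  0.057] y [-0.042  0.998  0.037] z [-0.059  0.034 -0.998] F [-0.1 -0.   0.1] g 0.546 q7 1.59
```

View pics/w8b.png

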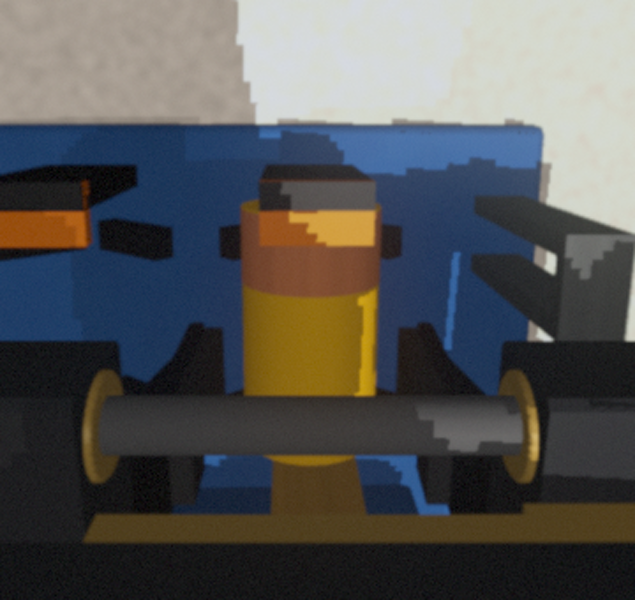

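Bay 2's cell lies down with its copper end under the lip, so it is seated. Next is the second cell.

```bash
python3 -m inch '[[0.3,0,0,-40,0],[0.3,0,0,-50,0],[0.3,0,0,-30,0.1],[0.3,-20,50,0,0.18],[0.3,-10,50,0,0.18]]' && python3 -m inch '[[0.3,0,40,0,0],[0.3,0,0,0,0]]'
python3 -c "
from h import *
to([.5425,.251,-.023],[-.457,.89,0])"
```

```text
time: 26.7
position: [0.5583, 0.1712, 0.1206]
tool_rot: [-0.664, -3.008, -0.035]
ft_force: [1.6, -0.3, -0.5]
grip_width: 0.652
time: 26.95
position: [0.5764, 0.2138, 0.1211]
tool_rot: [-0.657, -3.01, -0.038]
ft_force: [-0.1, -0.2, -0.3]
grip_width: 0.652
t 26.95 p [0.5764 0.2138 0.1211] x [-0.907  0.416  0.064] y [0.417 0.909 0.011] z [-0.054  0.037 -0.998] F [-0.1 -0.2 -0.3] g 0.652 q7 0.92
shift mm [ 37.   18.1 146.9] twist -0.903
```

```bash
python3 -m inch '[[0.3,0,0,0,-0.18],[0.3,0,0,0,-0.18],[0.3,0,0,0,-0.18],[0.3,0,0,0,-0.18],[0.3,0,0,0,-0.18]]' && python3 -m inch '[[0.3,0,0,0,0]]'
python3 -c "
from h import *
to([.5425,.251,-.023],[-.457,.89,0])"
```

```text
time: 27.58
position: [0.5761, 0.2079, 0.1206]
tool_rot: [0.759, -3.002, -0.07]
ft_force: [0.8, 0.4, 0.0]
grip_width: 0.648
time: 27.7
position: [0.5761, 0.2066, 0.1207]
tool_rot: [0.754, -3.003, -0.069]
ft_force: [0.1, 0.3, -0.1]
grip_width: 0.651
t 27.7 p [0.5761 0.2066 0.1207] x [-0.881 -0.473  0.032] y [-0.471  0.881  0.054] z [-0.054  0.033 -0.998] F [ 0.1  0.3 -0.1] g 0.651 q7 1.81
shift mm [  4.   47.2 146.7] twist 0.018
```

```bash
python3 -m inch '[[0.3,2,24,30,0],[0.3,2,24,35,0],[0.3,0,0,30,0],[0.3,0,0,0,0],[0.3,0,0,0,0]]'
python3 -c "
from h import *
to([.5425,.251,-.023],[-.457,.89,0])"
```

```text
time: 28.32
position: [0.5466, 0.2475, 0.0289]
tool_rot: [0.723, -3.015, -0.067]
ft_force: [0.7, -0.2, 0.2]
grip_width: 0.651
t 28.32 p [0.5466 0.2475 0.0289] x [-0.891 -0.454  0.029] y [-0.452  0.89   0.051] z [-0.049  0.033 -0.998] F [ 0.7 -0.2  0.2] g 0.651 q7 1.73
shift mm [ 0.6  2.3 52.1] twist -0.003
```

```bash
python3 -m inch '[[0.3,0,2,25,0],[0.3,0,0,18,0],[0.3,0,0,0,0],[0.3,0,0,0,0]]'
python3 -c "
from h import *
to([.5425,.251,-.023],[-.457,.89,0])"
```

```text
time: 28.82
position: [0.5487, 0.2505, -0.0095]
tool_rot: [0.717, -3.026, -0.069]
ft_force: [-0.1, 0.2, 1.0]
grip_width: 0.654
t 28.82 p [ 0.5487  0.2505 -0.0095] x [-0.893 -0.449  0.02 ] y [-0.448  0.893  0.051] z [-0.041  0.036 -0.999] F [-0.1  0.2  1. ] g 0.654 q7 1.74
shift mm [ 5.1  2.6 13.7] twist -0.009
```

```bash
python3 -m inch '[[0.3,5,2,13,0],[0.3,0,0,0,0]]'; python3 -c "
from h import *
to([.5425,.251,-.024],[-.457,.89,0])"
python3 -m inch '[[0.3,1,0,0,0],[-1,0,0,0,0],[-1,0,0,0,0],[-1,0,0,0,0],[-1,0,0,0,0]]' 40; python3 -m inch '[[-1,0,0,0,0],[-1,0,0,0,0],[-1,0,0,-30,0],[-1,0,0,-50,0],[-1,0,0,-50,0]]'
python3 -c "
from h import *
to([.48,-.04,.12],[-.037,1,0])"
```

```text
time: 29.08
position: [0.5431, 0.2507, -0.022]
tool_rot: [0.716, -3.027, -0.07]
ft_force: [-0.1, -0.6, 0.6]
grip_width: 0.653
t 29.07 p [ 0.5431  0.2507 -0.022 ] x [-0.894 -0.449  0.019] y [-0.447  0.893  0.051] z [-0.04   0.037 -0.999] F [-0.1 -0.6  0.6] g 0.653 q7 1.74
shift mm [0.4 0.5 2. ] twist -0.009
time: 29.7
position: [0.5428, 0.2506, -0.0213]
tool_rot: [0.717, -3.028, -0.071]
ft_force: [-0.0, 0.1, 0.2]
grip_width: 0.379
time: 30.32
position: [0.5434, 0.2438, 0.1057]
tool_rot: [0.714, -3.017, -0.065]
ft_force: [0.1, 0.0, -1.2]
grip_width: 0.378
t 30.32 p [0.5434 0.2438 0.1057] x [-0.893 -0.449  0.03 ] y [-0.447  0.893  0.05 ] z [-0.049  0.031 -0.998] F [ 0.1  0.  -1.2] g 0.378 q7 1.7
shift mm [ 184.5 -224.3  -20.1] twist 0.429
```

```bash
python3 -m inch '[[-1,0,0,-25,0.14],[-1,0,0,0,0.145],[-1,0,0,0,0.145],[-1,10,-50,0,0],[-1,10,-55,0,0]]' && python3 -m inch '[[-1,10,-55,0,0],[-1,10,-55,0,0],[-1,10,-45,0,0],[-1,0,0,0,0]]'
python3 -c "
from h import *
to([.4882,-.0382,.12],[-.037,1,0])"
```

```text
time: 30.95
position: [0.5292, 0.1412, 0.1328]
tool_rot: [0.045, -3.1, -0.057]
ft_force: [0.2, -0.0, -1.8]
grip_width: 0.376
time: 31.45
position: [0.5008, -0.025, 0.1277]
tool_rot: [0.033, -3.1, -0.056]
ft_force: [-0.4, 1.0, -1.3]
grip_width: 0.381
t 31.45 p [ 0.5008 -0.025   0.1277] x [-0.999 -0.022  0.04 ] y [-0.021  0.999  0.036] z [-0.041  0.035 -0.999] F [-0.4  1.  -1.3] g 0.381 q7 1.68
shift mm [ 12.6 -13.3   7.7] twist -0.015
```

```bash
python3 -m inch '[[-1,13,-13,0,-0.015],[-1,0,0,30,0],[-1,0,0,30,0],[-1,0,0,10,0],[-1,0,0,0,0]]' 40
python3 -c "
from h import *
to([.4882,-.0382,.04],[-.037,1,0])"
```

```text
time: 32.08
position: [0.4833, -0.0344, 0.0569]
tool_rot: [0.069, -3.1, -0.058]
ft_force: [-0.5, -0.1, -1.0]
grip_width: 0.377
t 32.08 p [ 0.4833 -0.0344  0.0569] x [-0.998 -0.045  0.039] y [-0.043  0.998  0.038] z [-0.041  0.036 -0.999] F [-0.5 -0.1 -1. ] g 0.377 q7 1.75
shift mm [-5.3 -4.6 16.6] twist 0.008
```

```bash
python3 -m inch '[[-1,-3,-4,15,0],[-1,0,0,0,0]]' 45; python3 -c "
from h import *
to([.4882,-.0382,.04],[-.037,1,0])"
python3 -m inch '[[-1,-12,0,0,0],[-1,-10,0,0,0]]' 45
python3 -c "
from h import *
to([.5062,-.0385,-.003],[-.037,1,0])"
```

```text
time: 32.33
position: [0.4873, -0.0376, 0.0422]
tool_rot: [0.071, -3.103, -0.058]
ft_force: [-0.1, -0.5, -1.4]
grip_width: 0.377
t 32.33 p [ 0.4873 -0.0376  0.0422] x [-0.998 -0.046  0.037] y [-0.045  0.998  0.038] z [-0.038  0.036 -0.999] F [-0.1 -0.5 -1.4] g 0.377 q7 1.78
shift mm [-0.9 -0.7  2.1] twist 0.009
time: 32.58
position: [0.5058, -0.0369, 0.0414]
tool_rot: [0.07, -3.093, -0.06]
ft_force: [-9.9, -0.8, 5.3]
grip_width: 0.376
t 32.58 p [ 0.5058 -0.0369  0.0414] x [-0.998 -0.046  0.046] y [-0.044  0.998  0.04 ] z [-0.048  0.037 -0.998] F [-9.9 -0.8  5.3] g 0.376 q7 1.8
shift mm [-2.4 -3.4 44.2] twist 0.009
```

```bash
python3 -m inch '[[-1,-5,-1,18,0],[-1,-5,-1,15,0]]' 45
python3 -c "
from h import *
to([.5062,-.0385,-.003],[-.037,1,0])"
```

```text
time: 32.83
position: [0.5089, -0.0375, 0.0076]
tool_rot: [0.07, -3.079, -0.062]
ft_force: [-11.2, -0.0, 5.5]
grip_width: 0.38
t 32.83 p [ 0.5089 -0.0375  0.0076] x [-0.997 -0.046  0.06 ] y [-0.044  0.998  0.042] z [-0.062  0.039 -0.997] F [-11.2  -0.    5.5] g 0.38 q7 1.83
shift mm [ 2.1 -1.3 10.7] twist 0.009
```

```bash
python3 -m inch '[[-1,-2,-1,10,0]]' 45; python3 -m inch '[[-1,-2,0,2,0]]'
python3 -c "
from h import *
to([.5062,-.0385,-.003],[-.037,1,0])"
```

```text
time: 32.95
position: [0.5073, -0.0373, -0.0024]
tool_rot: [0.07, -3.07, -0.066]
ft_force: [-16.3, 5.7, 46.6]
grip_width: 0.379
time: 33.08
position: [0.5073, -0.0367, -0.0028]
tool_rot: [0.069, -3.064, -0.069]
ft_force: [-15.1, 0.3, 27.7]
grip_width: 0.377
t 33.08 p [ 0.5073 -0.0367 -0.0028] x [-0.996 -0.047  0.075] y [-0.044  0.998  0.047] z [-0.077  0.043 -0.996] F [-15.1   0.3  27.7] g 0.377 q7 1.85
shift mm [ 1.1 -1.7  0.2] twist 0.01
```

Bottomed on the V blocks at the expected height, so I'll release it, rise clear and look at both cells.

```bash
python3 -m inch '[[0.15,0,0,0,0],[0.15,0,0,0,0],[0.15,0,0,0,0],[0.15,0,0,0,0]]'; python3 -m inch '[[0.15,0,0,-30,0],[0.15,0,0,-50,0],[0.15,0,0,-50,0],[0.15,-20,10,-40,0],[0.15,0,0,0,0]]'
python3 - <<'E'
from h import *
st(); im=save('wrist','w9'); save('top','t9')
a=cv2.resize(im['color'][:320,:,::-1],(800,457),interpolation=cv2.INTER_CUBIC)
cv2.imwrite('pics/w9b.png',a)
import cells; cells.cells('w9')
E
```

```text
time: 33.58
position: [0.5109, -0.0363, -0.0014]
tool_rot: [0.071, -3.068, -0.07]
ft_force: [0.8, -0.1, 0.3]
grip_width: 0.571
time: 34.2
position: [0.545, -0.0331, 0.1721]
tool_rot: [0.07, -3.071, -0.067]
ft_force: [-0.1, 0.2, 0.4]
grip_width: 0.572
t 34.2 p [ 0.545  -0.0331  0.1721] x [-0.997 -0.047  0.068] y [-0.044  0.998  0.045] z [-0.07   0.042 -0.997] F [-0.1  0.2  0.4] g 0.572 q7 1.76
px [ 246  105   39   76 2716] rect [496.3 -38.6] [62.3 33.4] axis(button->flat) [0.999 0.042] deg 2.4 top 0.059 0.21
px [324 105  29  11 301] rect [466.1  21. ] [ 8. 24.] axis(button->flat) [nan nan] deg nan top 0.0599 0.0
px [ 376  106   48   74 2731] rect [491.4  81. ] [63.9 39.5] axis(button->flat) [1.    0.016] deg 0.9 top 0.0588 0.17cells.py:12: RuntimeWarning: Mean of empty slice.
  d=P[~cop].mean(0)[:2]-P[cop].mean(0)[:2]; a=a*np.sign(a@d)
  ret = um.true_divide(
```

View pics/w9b.png

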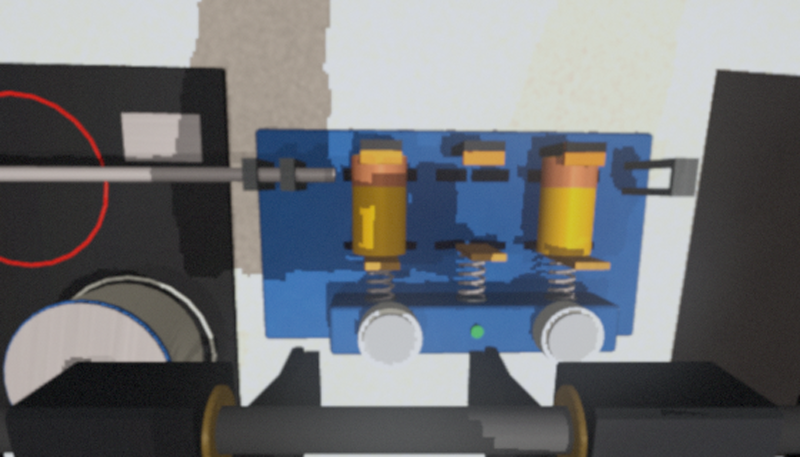

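Both cells lie seated at the expected spots, (0.496,-0.039) and (0.491,0.081), under their lips, and no other cell is left. Now back to the bolt knob.

```bash
python3 -m inch '[[0.15,10,-55,0,0],[0.15,10,-55,0,0],[0.15,10,-55,0,0],[0.15,10,-55,0,0],[0.15,10,-50,0,0]]' && python3 -m inch '[[0.15,0,-20,0,0],[0.15,0,0,0,0],[0.15,0,0,0,0]]'
python3 - <<'E'
from h import *
im=save('wrist','w10'); c=im['color'].astype(int)
to([.49,-.352,.046],[-.037,1,0])
m=((c[...,0]>110)&(c[...,1]<60)&(c[...,2]<60)).astype(np.uint8)
n,l,s,_=cv2.connectedComponentsWithStats(m)
for i in range(1,n):
    if s[i,4]<40: continue
    v,u=np.nonzero(l==i);P=np.array([px2w(im,a,b) for a,b in zip(u,v)]);q=(P[:,2]>.09)&(P[:,2]<.105)
    if q.sum()>20: print('knob top',np.round((P[q].min(0)+P[q].max(0))/2,4),np.round(np.ptp(P[q],0),4),q.sum())
E
```

```text
time: 34.92
position: [0.4975, -0.3068, 0.1508]
tool_rot: [0.082, -3.051, -0.074]
ft_force: [0.5, 1.0, 0.6]
grip_width: 0.571
time: 35.3
position: [0.4913, -0.3312, 0.1449]
tool_rot: [0.065, -3.042, -0.077]
ft_force: [0.9, 0.3, -0.7]
grip_width: 0.576
t 35.35 p [ 0.4914 -0.3311  0.1449] x [-0.994 -0.045  0.097] y [-0.04   0.998  0.052] z [-0.099  0.048 -0.994] F [-0.1  0.9 -0. ] g 0.572 q7 2.35
shift mm [ -7.3 -26.   97.4] twist 0.009
knob top [ 0.4909 -0.3524  0.0977] [0.0113 0.0111 0.0036] 199
```

```bash
python3 -m inch '[[0.15,0,-10,25,0],[0.15,0,-10,25,0],[0.15,0,0,0,0],[0.15,0,0,0,0]]'
python3 -c "
from h import *
s,R=st(); to(np.array([.4909,-.3524,.096])+.05*R[:,2],[-.037,1,0])"
```

```text
time: 35.85
position: [0.4904, -0.3425, 0.0938]
tool_rot: [0.08, -3.044, -0.081]
ft_force: [-0.5, -0.2, 1.1]
grip_width: 0.57
t 35.85 p [ 0.4904 -0.3425  0.0938] x [-0.994 -0.055  0.094] y [-0.05   0.997  0.056] z [-0.097  0.051 -0.994] F [-0.5 -0.2  1.1] g 0.57 q7 2.4
t 35.85 p [ 0.4904 -0.3425  0.0938] x [-0.994 -0.055  0.094] y [-0.05   0.997  0.056] z [-0.097  0.051 -0.994] F [-0.5 -0.2  1.1] g 0.57 q7 2.4
shift mm [ 0.3 -9.8 47.3] twist 0.018
```

```bash
python3 -m inch '[[0.15,0,-10,20,0],[0.15,0,0,20,0],[0.15,0,0,0,0],[0.15,0,0,0,0]]'
python3 -c "
from h import *
s,R=st(); to(np.array([.4909,-.3524,.093])+.05*R[:,2],[-.037,1,0])"
```

```text
time: 36.35
position: [0.488, -0.35, 0.0519]
tool_rot: [0.082, -3.045, -0.081]
ft_force: [-0.3, -0.2, 0.0]
grip_width: 0.571
t 36.35 p [ 0.488  -0.35    0.0519] x [-0.994 -0.056  0.092] y [-0.051  0.997  0.055] z [-0.095  0.05  -0.994] F [-0.3 -0.2  0. ] g 0.571 q7 2.44
t 36.35 p [ 0.488  -0.35    0.0519] x [-0.994 -0.056  0.092] y [-0.051  0.997  0.055] z [-0.095  0.05  -0.994] F [-0.3 -0.2  0. ] g 0.571 q7 2.44
shift mm [ 1.1 -0.2  8.7] twist 0.02
```

```bash
python3 -m inch '[[0.15,1,0,8,0],[-1,0,0,0,0],[-1,0,0,0,0],[-1,0,0,0,0],[-1,0,0,0,0]]' 25; python3 -m inch '[[-1,0,0,0,0],[-1,0,0,0,0],[-1,0,0,0,0]]'
python3 -c "
from h import *
s,R=st(); to(s['position']+np.array([-.0073,.197,0]),[-.037,1,0])"
```

```text
time: 36.98
position: [0.487, -0.35, 0.0446]
tool_rot: [0.083, -3.047, -0.08]
ft_force: [0.2, -0.6, -0.1]
grip_width: 0.205
time: 37.35
position: [0.487, -0.3505, 0.0447]
tool_rot: [0.083, -3.047, -0.078]
ft_force: [-0.5, -1.0, 0.3]
grip_width: 0.155
t 37.35 p [ 0.487  -0.3505  0.0447] x [-0.994 -0.056  0.09 ] y [-0.052  0.997  0.054] z [-0.093  0.049 -0.994] F [-0.5 -1.   0.3] g 0.155 q7 2.44
t 37.35 p [ 0.487  -0.3505  0.0447] x [-0.994 -0.056  0.09 ] y [-0.052  0.997  0.054] z [-0.093  0.049 -0.994] F [-0.5 -1.   0.3] g 0.155 q7 2.44
shift mm [ -3.8 196.8  10.3] twist 0.02
```

```bash
python3 -m inch '[[-1,-0.5,22,1.2,0],[-1,-0.5,25,1.3,0],[-1,-0.5,25,1.3,0],[-1,-0.5,25,1.3,0]]'
python3 -c "
from h import *
to([.4797,-.1535,.0447],[-.037,1,0])"
```

```text
time: 37.85
position: [0.4837, -0.261, 0.0446]
tool_rot: [0.072, -3.052, -0.056]
ft_force: [1.6, -4.0, 0.0]
grip_width: 0.153
t 37.85 p [ 0.4837 -0.261   0.0446] x [-0.995 -0.049  0.087] y [-0.046  0.998  0.039] z [-0.089  0.035 -0.995] F [ 1.6 -4.   0. ] g 0.153 q7 2.27
shift mm [ -1.3 107.5   4. ] twist 0.012
```

```bash
python3 -m inch '[[-1,-0.5,25,1,0],[-1,-0.5,25,1,0],[-1,-0.5,25,1,0],[-1,0,22,0.5,0],[-1,0,5,0,0]]'
python3 -c "
from h import *
to([.4797,-.1535,.0447],[-.037,1,0])"
```

```text
time: 38.48
position: [0.48, -0.1624, 0.0445]
tool_rot: [0.07, -3.055, -0.04]
ft_force: [1.8, -2.0, -5.0]
grip_width: 0.152
t 38.48 p [ 0.48   -0.1624  0.0445] x [-0.995 -0.047  0.084] y [-0.045  0.999  0.028] z [-0.086  0.024 -0.996] F [ 1.8 -2.  -5. ] g 0.152 q7 2.05
shift mm [-0.1  8.9  0.1] twist 0.01
```

```bash
python3 -m inch '[[-1,0,8,0,0],[-1,0,6,0,0],[-1,0,6,0,0]]'; python3 -m inch '[[-1,0,5,0,0],[-1,0,5,0,0]]'
python3 -c "
from h import *
st()"
```

```text
time: 38.85
position: [0.4797, -0.153, 0.0445]
tool_rot: [0.062, -3.06, -0.016]
ft_force: [4.3, -17.0, -12.9]
grip_width: 0.151
time: 39.1
position: [0.4799, -0.1536, 0.0445]
tool_rot: [0.052, -3.064, 0.005]
ft_force: [3.8, -11.0, -8.6]
grip_width: 0.148
t 39.1 p [ 0.4799 -0.1536  0.0445] x [-0.996 -0.034  0.077] y [-0.034  0.999 -0.002] z [-0.077 -0.004 -0.997] F [  3.8 -11.   -8.6] g 0.148 q7 1.98
```

```bash
python3 -m inch '[[-1,0,0,0,0],[0.1,0,0,0,0],[0.1,0,0,0,0],[0.1,0,0,0,0],[0.1,0,0,0,0]]'; python3 -m inch '[[0.1,0,0,-30,0],[0.1,0,0,-40,0],[0.1,0,0,-40,0],[0.1,-20,-10,-30,0],[0.1,0,0,0,0]]'
python3 - <<'E'
from h import *
st(); im=save('wrist','w11'); t=save('top','t11')
a=im['color'][:320,:,::-1]; b=t['color'][165:275,330:430,::-1]
cv2.imwrite('pics/w11b.png',np.hstack([cv2.resize(a,(480,274)),cv2.resize(b,(300,330))[:274]]))
cv2.imwrite('pics/w11b.png',np.hstack([a,cv2.resize(b,(240,264),interpolation=cv2.INTER_CUBIC)[np.r_[0:264,[263]*56]]]))
c=im['color'].astype(int); m=((c[...,0]>110)&(c[...,1]<60)&(c[...,2]<60)).astype(np.uint8)
n,l,s,_=cv2.connectedComponentsWithStats(m)
for i in range(1,n):
    if s[i,4]<40: continue
    v,u=np.nonzero(l==i);P=np.array([px2w(im,x,y) for x,y in zip(u,v)]);q=(P[:,2]>.09)&(P[:,2]<.105)
    if q.sum()>20: print('bolt knob top',np.round((P[q].min(0)+P[q].max(0))/2,4),q.sum())
E
```

```text
time: 39.72
position: [0.4796, -0.1525, 0.0454]
tool_rot: [0.049, -3.063, -0.001]
ft_force: [0.7, 0.2, 0.5]
grip_width: 0.503
time: 40.35
position: [0.5105, -0.1609, 0.1872]
tool_rot: [0.051, -3.061, -0.002]
ft_force: [-1.2, 0.3, -0.6]
grip_width: 0.551
t 40.35 p [ 0.5105 -0.1609  0.1872] x [-0.996 -0.033  0.08 ] y [-0.033  0.999  0.003] z [-0.08   0.    -0.997] F [-1.2  0.3 -0.6] g 0.551 q7 1.94
bolt knob top [ 0.4835 -0.1534  0.0981] 191
```

View pics/w11b.png

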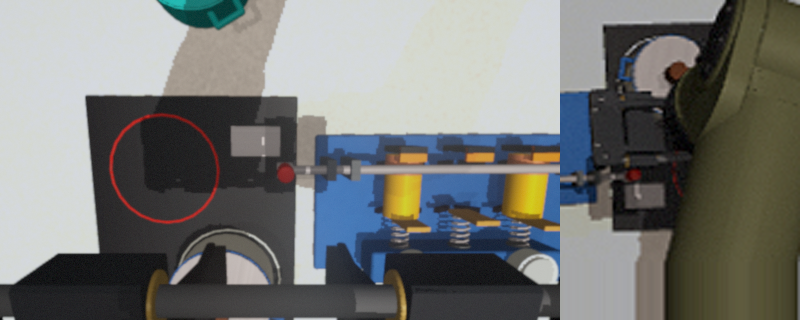

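The left half shows the bolt home over both cells, with its knob at (286,172), and the red ring centred at (164,168). The right half shows the pan still at the white ring with its knob at (679,72). I'll measure both.

Run:
```python
from h import *
w=load('w11');t=load('t11')
P=np.array([px2w(w,u,v,.006) for u,v in [(164,168),(110,168),(218,169),(163,114),(164,222)]]); print('red',np.round(P,4))
u,v=(679-560)/2.4+330,72/2.4+165; print('panknob',np.round(px2w(t,u-.3,v-.3,.1),4),np.round(px2w(t,u,v),4))
u,v=(667-560)/2.4+330,68/2.4+165; print('lid',np.round(px2w(t,u-.3,v-.3,.066),4))
# knob by colour+range in top
c=t['color'].astype(int); X=[]
for v in range(165,230):
    for u in range(355,400):
        p=px2w(t,u,v)
        if .085<p[2]<.108 and c[v,u,0]>c[v,u,2]+25: X.append(p)
X=np.array(X); print('knob pts',len(X),np.round(np.median(X,0),4) if len(X) else '')
s,R=st(); to(np.array([.607,-.209,.098])+.05*R[:,2],[0,1,0])
```

```text
red [[ 0.4916 -0.2771  0.006 ]
 [ 0.4934 -0.3335  0.006 ]
 [ 0.4907 -0.2209  0.006 ]
 [ 0.4369 -0.2767  0.006 ]
 [ 0.5495 -0.2786  0.006 ]]
panknob [ 0.6052 -0.2104  0.1   ] [ 0.6046 -0.2118  0.0979]
lid [ 0.6154 -0.2039  0.066 ]
knob pts 42 [ 0.6075 -0.2082  0.1   ]
t 40.45 p [ 0.5078 -0.1601  0.1847] x [-0.996 -0.033  0.085] y [-0.033  0.999  0.005] z [-0.085  0.002 -0.996] F [-0.3  0.2 -0.4] g 0.548 q7 1.94
t 40.45 p [ 0.5078 -0.1601  0.1847] x [-0.996 -0.033  0.085] y [-0.033  0.999  0.005] z [-0.085  0.002 -0.996] F [-0.3  0.2 -0.4] g 0.548 q7 1.94
shift mm [-104.6  -52.5  127.8] twist 0.033
```

```bash
python3 -m inch '[[0.3,-50,-26,0,0],[0.3,-54,-26,10,0],[0.3,0,0,30,0],[0.3,0,0,0,0]]'
python3 -c "
from h import *
s,R=st(); to(np.array([.6075,-.2085,.093])+.05*R[:,2],[0,1,0])"
```

```text
time: 40.95
position: [0.6058, -0.206, 0.1263]
tool_rot: [0.052, -3.042, -0.016]
ft_force: [1.0, -0.9, 0.1]
grip_width: 0.646
t 40.95 p [ 0.6058 -0.206   0.1263] x [-0.995 -0.034  0.098] y [-0.033  0.999  0.012] z [-0.099  0.008 -0.995] F [ 1.  -0.9  0.1] g 0.646 q7 2.1
t 40.95 p [ 0.6058 -0.206   0.1263] x [-0.995 -0.034  0.098] y [-0.033  0.999  0.012] z [-0.099  0.008 -0.995] F [ 1.  -0.9  0.1] g 0.646 q7 2.1
shift mm [-4.9 -3.  82.9] twist 0.034
```

```bash
python3 -m inch '[[0.3,-5,-3,30,0],[0.3,0,0,25,0],[0.3,0,0,0,0],[0.3,0,0,0,0]]'
python3 -c "
from h import *
s,R=st(); to(np.array([.6075,-.2085,.093])+.05*R[:,2],[0,1,0])"
```

```text
time: 41.45
position: [0.6047, -0.2071, 0.0738]
tool_rot: [0.052, -3.046, -0.019]
ft_force: [-0.7, 0.1, -0.2]
grip_width: 0.649
t 41.45 p [ 0.6047 -0.2071  0.0738] x [-0.995 -0.035  0.095] y [-0.033  0.999  0.014] z [-0.096  0.011 -0.995] F [-0.7  0.1 -0.2] g 0.649 q7 2.12
t 41.45 p [ 0.6047 -0.2071  0.0738] x [-0.995 -0.035  0.095] y [-0.033  0.999  0.014] z [-0.096  0.011 -0.995] F [-0.7  0.1 -0.2] g 0.649 q7 2.12
shift mm [-0.9 -1.2 30.6] twist 0.035
```

```bash
python3 -m inch '[[0.3,-1,-1,20,0],[0.3,0,0,6,0],[-1,0,0,0,0],[-1,0,0,0,0],[-1,0,0,0,0]]' 20; python3 -m inch '[[-1,0,0,0,0],[-1,0,0,0,0],[-1,0,0,0,0]]'
python3 -c "
from h import *
s,R=st(); to(np.array([.492,-.277,s['position'][2]+.05])+.05*np.r_[R[:2,2],-1],[0,1,0])"
```

```text
time: 42.08
position: [0.6047, -0.208, 0.0489]
tool_rot: [0.052, -3.05, -0.018]
ft_force: [0.1, 0.2, 0.5]
grip_width: 0.393
time: 42.45
position: [0.6048, -0.2087, 0.0492]
tool_rot: [0.052, -3.05, -0.016]
ft_force: [0.1, -0.8, -1.3]
grip_width: 0.27
t 42.45 p [ 0.6048 -0.2087  0.0492] x [-0.995 -0.035  0.091] y [-0.034  0.999  0.012] z [-0.091  0.009 -0.996] F [ 0.1 -0.8 -1.3] g 0.27 q7 2.13
t 42.45 p [ 0.6048 -0.2087  0.0492] x [-0.995 -0.035  0.091] y [-0.034  0.999  0.012] z [-0.091  0.009 -0.996] F [ 0.1 -0.8 -1.3] g 0.27 q7 2.13
shift mm [119.2 -63.8  10.1] twist 0.035
```

```bash
python3 -m inch '[[-1,18,-9.6,1.5,0],[-1,18,-9.6,1.5,0],[-1,18,-9.6,1.5,0]]'
python3 -c "
from h import *
s,R=st(); to(np.array([.492,-.277,.0492+.05])+.05*np.r_[R[:2,2],-1],[0,1,0])"
```

```text
time: 42.82
position: [0.5544, -0.2366, 0.0492]
tool_rot: [0.061, -3.056, -0.02]
ft_force: [2.7, 1.9, -1.5]
grip_width: 0.27
t 42.83 p [ 0.5544 -0.2366  0.0492] x [-0.996 -0.04   0.085] y [-0.039  0.999  0.014] z [-0.085  0.011 -0.996] F [ 2.7  1.9 -1.5] g 0.27 q7 2.19
t 42.83 p [ 0.5544 -0.2366  0.0492] x [-0.996 -0.04   0.085] y [-0.039  0.999  0.014] z [-0.085  0.011 -0.996] F [ 2.7  1.9 -1.5] g 0.27 q7 2.19
shift mm [ 67.9 -37.2   5.3] twist 0.04
```

```bash
python3 -m inch '[[-1,18,-10,1.4,0],[-1,18,-10,1.4,0],[-1,16,-9,1.2,0]]'
python3 -c "
from h import *
s,R=st(); to(np.array([.492,-.277,.0492+.05])+.05*np.r_[R[:2,2],-1],[0,1,0])"
```

```text
time: 43.2
position: [0.4992, -0.2697, 0.0492]
tool_rot: [0.059, -3.056, -0.021]
ft_force: [2.3, 1.3, -1.5]
grip_width: 0.271
t 43.2 p [ 0.4992 -0.2697  0.0492] x [-0.996 -0.039  0.085] y [-0.038  0.999  0.015] z [-0.085  0.012 -0.996] F [ 2.3  1.3 -1.5] g 0.271 q7 2.26
t 43.2 p [ 0.4992 -0.2697  0.0492] x [-0.996 -0.039  0.085] y [-0.038  0.999  0.015] z [-0.085  0.012 -0.996] F [ 2.3  1.3 -1.5] g 0.271 q7 2.26
shift mm [11.7 -6.3  0.9] twist 0.039
```

Now the final slide, then release, rise and check.

```bash
python3 -m inch '[[-1,9,-5,0.8,0],[-1,0,0,0,0],[-1,0,0,0,0]]'; python3 -c "
from h import *
s,R=st(); to(np.array([.492,-.277,.0492+.05])+.05*np.r_[R[:2,2],-1])"
python3 -m inch '[[0.3,0,0,0,0],[0.3,0,0,0,0],[0.3,0,0,0,0],[0.3,0,0,0,0]]'; python3 -m inch '[[0.3,0,0,-30,0],[0.3,0,0,-40,0],[0.3,0,0,-40,0],[0.3,-40,40,-40,0],[0.3,-50,40,0,0]]';python3 -m inch '[[0.3,-10,40,0,0],[0.3,0,40,0,0],[0.3,0,0,0,0],[0.3,0,0,0,0]]'
python3 - <<'E'
from h import *
st(); im=save('wrist','w12'); t=save('top','t12')
a=im['color'][:320,:,::-1]; b=t['color'][165:275,330:430,::-1]
cv2.imwrite('pics/w12b.png',np.hstack([a,cv2.resize(b,(240,264),interpolation=cv2.INTER_CUBIC)[np.r_[0:264,[263]*56]]]))
c=t['color'].astype(int); X=[]
for v in range(165,260):
    for u in range(355,425):
        p=px2w(t,u,v)
        if .09<p[2]<.108 and c[v,u,0]>c[v,u,2]+25 and p[1]<-.2: X.append(p)
X=np.array(X); print('pan knob',len(X),np.round(np.median(X,0),4) if len(X) else '')
import cells; cells.cells('w12')
E
```

```text
time: 43.58
position: [0.487, -0.2772, 0.0491]
tool_rot: [0.054, -3.054, -0.02]
ft_force: [1.0, 0.7, -0.6]
grip_width: 0.269
t 43.58 p [ 0.487  -0.2772  0.0491] x [-0.996 -0.036  0.087] y [-0.035  0.999  0.015] z [-0.087  0.012 -0.996] F [ 1.   0.7 -0.6] g 0.269 q7 2.27
t 43.58 p [ 0.487  -0.2772  0.0491] x [-0.996 -0.036  0.087] y [-0.035  0.999  0.015] z [-0.087  0.012 -0.996] F [ 1.   0.7 -0.6] g 0.269 q7 2.27
shift mm [-0.6  0.8 -0.1] 
time: 44.08
position: [0.4884, -0.2768, 0.0494]
tool_rot: [0.057, -3.054, -0.019]
ft_force: [-1.0, -0.7, 0.1]
grip_width: 0.614
time: 44.7
position: [0.5824, -0.2039, 0.1938]
tool_rot: [0.039, -3.055, -0.018]
ft_force: [0.6, -0.6, -0.2]
grip_width: 0.651
time: 45.2
position: [0.5943, -0.1157, 0.1927]
tool_rot: [0.053, -3.055, -0.017]
ft_force: [0.3, -0.4, -0.7]
grip_width: 0.649
t 45.2 p [ 0.5943 -0.1157  0.1927] x [-0.996 -0.035  0.086] y [-0.034  0.999  0.012] z [-0.086  0.009 -0.996] F [ 0.3 -0.4 -0.7] g 0.649 q7 1.93
pan knob 51 [ 0.4903 -0.2775  0.0991]
px [343  54  38  13 417] rect [469.9 -40.1] [10.1 32.2] axis(button->flat) [-0.029  1.   ] deg 91.6 top 0.0597 0.15
px [421  54  29  11 300] rect [466.7  21.2] [ 8.5 24.7] axis(button->flat) [-0.023  1.   ] deg 91.3 top 0.0599 0.31
px [471  54  47  13 465] rect [464.5  78.6] [ 9.2 31. ] axis(button->flat) [-0.045  0.999] deg 92.6 top 0.0598 0.83
px [ 341   76   43   57 1983] rect [506.2 -35.5] [49.6 39.7] axis(button->flat) [1.    0.031] deg 1.8 top 0.0541 0.04
px [ 464   76   61   56 2159] rect [499.9  79.9] [46.6 32.5] axis(button->flat) [1.    0.031] deg 1.8 top 0.054 0.05
```

View pics/w12b.png

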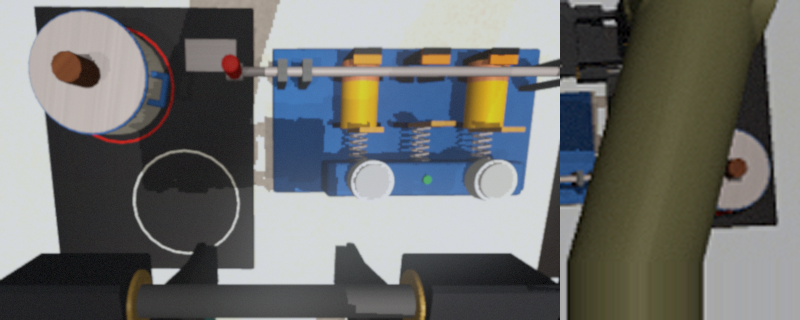

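The last view shows the pan on the red ring with its knob at (68,67), the bolt home with its knob at (231,67), and both cells under the lips and the bolt. The arm is clear of everything.

```bash
python3 -c "
from h import *
print(ctrl.close_job()); st()"
```

```text
the job is handed in; nothing more can be done
None
the job is handed in; nothing more can be done
```

The job is done and handed in at about 45 s on the robot's clock. No verdict was reported.

I slid the pan to the white ring and drew the bolt to its stop. The two cells present went into bays 2 and 0, button end under the lip. Then I pushed the bolt home until it stopped (17 N) and slid the pan back to the red ring.

**Last checks:**
- **Pan:** its knob was at (0.490, -0.2775), and I measured the red ring's middle at about (0.492, -0.277), so it is about 2 mm off.
- **Cells:** before the bolt went over them, both were within about 1 mm of my fitted bay centres. In the last picture they still lie under the lips and the bolt.
- **Bolt:** its knob was about 1 mm from where it should be when home, by my fit of the cradle.
- **Bystanders:** I never went near the tin, bottle or bowl, but I did not measure them again at the end.

**What disagreed or went wrong:**
- **Fingertip height:** the real fingertips sat about 31 mm higher than the reported TCP. My first two grips on the pan closed above its knob without moving it. I allowed for the offset after that.
- **Tool tilt:** the tool drifted to about 0.1 rad of tilt during the run, and I allowed for that in the later grips.
- **Force peak:** the first cell pressed down on the V blocks with about 63 N at the wrist, under the 120 N limit.

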